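# Charge the mill jar with grinding media

## Robot

A 6-joint arm with a two-finger parallel gripper is mounted at the origin on the work surface. World frame = base frame: x ahead of the robot, y to its left, z up, the work surface at z = 0. Lengths are in mm, angles in degrees, forces in N, time in s.
With the tool pointing down it reaches from about 225 to 875 mm from the base axis. Payload 3.4 kg.
Tool frame: the origin (TCP) lies at the very end of the fingers, on their centre line; the grasp point (between the pads) lies 19 mm behind it; z points along the fingers, y is the line along which they close (so a half turn about z gives the same grasp; the last joint's range is limited). The gripper opens to 85 mm and grips with 20 to 120 N. Pads are 22 mm wide; open, the fingers measure 114 mm over their backs; the gripper's body (76 mm by 85 mm) begins 54 mm behind the grasp point. The pads swing forward as they close: fully open they stand 13 mm farther back than shut.
Start: joints at [-72.823, 15.808, 86.224, -0, 77.962, -6.933], TCP at [234.885, -524.873, 231.328] pointing down, gripper open.
Joint ranges: [-165.64, 165.64], [-43.16, 119.46], [12.63, 154.43], [-67.54, 247.53], [6.08, 155.33], [-154.97, 154.97]. Speed limits (degrees/s): [147.25, 147.25, 180, 180, 180, 180].

## Interface

Orientations are given as a 3x3 rotation matrix whose columns are the frame's x, y, z axes.
In Python, from bench import manip, vision gives the robot as it stands. The module is installed in compiled form; this text tells all that it offers.
- The arm moves only by the shell command python3 -m handwheel 'ROWS' [FORCE]. ROWS is JSON, a list of rows, each a list of 3 entries, a list of its own where there are three numbers: the turn, a rotation vector about the tool's x, y, z in units of 0.5 rad (1.0 is 0.5 rad), then the shift along the tool's x, y, z in units of 0.12 m (1.0 is 0.12 m), then the finger opening in mm, from 0 to 85.4. A call has 1 to 20 rows; each row shifts and turns the commanded pose from where the row before left it, along the tool's axes as they then stand; what a row does not reach is not made up. A row lasts 1/10 s, in which the tool goes at most 50 mm and 8.59 degrees, less where a joint would pass 70% of its speed; a pose out of reach is approached as far as the arm can. A call with a number of a shift or a turn outside -1 to 1 is refused whole. A call with a gripper value outside its range is refused whole. The fingers move at their own pace and stop on an object; FORCE is the grip in N (left out, the last holds). Time passes only in rows, so rows that do not move let the fingers close. It gives the time, the measured TCP pose, the force, the opening and the grip force at its end, in the units of the state.
- manip.sense(): the state, without advancing time (a new reading comes with each control period).
- vision.snapshot(name): name is "scene" or "side" or "wrist"; returns a dict with "pixels" (400x640x3 uint8, red, green, blue), "intrinsics" (3x3 intrinsics, pixels), "extrinsics" (4x4, takes a point from camera to world coordinates); the wrist camera has in their place "hand_eye" (4x4, takes a point from camera to tool coordinates, whose origin is the TCP and whose axes are the flange's). Camera axes: x right, y down, z forward; pixel columns grow to the right and rows downward; lengths in mm; the calibration is good to about 2 mm. A picture is of the moment at which its call begins: read the wrist's pose just before it. There is no depth.
- manip.job_done(): hands the job in; it is judged then, once.
The state is a dict: "time": time; "qpos": joint angles; "qvel": joint speeds; "effort": joint torques, N m; "position": TCP position; "eef_rot": TCP orientation; "force": force on the tool from outside, world axes, zero at the start; "moment": the same for the moment, N m; "opening": opening from 0.0 (shut) to 1.0 (fully open); "finger_force": force on a finger pad.
Only numpy, scipy, OpenCV 4.12 (cv2) and the standard library are available. Lean on these libraries where they do the work, as an engineer would, in place of code of your own. Each camera call takes 0.05 s, during which the arm holds its last target. There are 200 camera calls.

## Task

Get the mill jar ready: first hang the ear defenders that were left astride the tray over the bar of the bench rail, headband over the bar with a cup on each side, and lift the lid off the jar. Then use the scoop to tip every grinding ball from the tray into the jar, without touching the balls with the gripper. Finish by laying the scoop flat in the empty tray and putting the lid back on the jar, fully seated, with everything let go and the other things on the bench left alone.

Things in the scene. Friction and masses are not known exactly. Their poses are not given: they have to be found in the camera images.
- tray: stainless pan holding the grinding balls, fixed to the bench; 46 high, walls and floor 3 thick, 92 wide inside (y), sides upright. Its floor runs from x = -120 to 120; the +x end wall is steep (leans out 23 by the rim), the -x end slopes out gently (36 by the rim). Origin under the floor's centre, at bench level. The balls start in the +x half and in the middle.
- scoop: hand scoop lying level, 0.16 kg. Steel bowl 90 long (x) x 78 wide (y) outside, open at the nose (+x) and top; floor 2 thick; back and sides 33 high, sides sloping to nothing over the 45 next to the lip. Black flat-sided level handle bar: x from -153 to -53, 18 wide (y), 22 high, its middle 78 above the underside. Balances at x = -25. Origin: centre of the bowl's underside.
- scoop_grip (a point): a good place to grip the scoop: the middle of its handle's cross-section, 95 behind (-x) and 78 above the scoop's origin.
- jar: open porcelain mill jar standing on the bench, closed by its lid at the start; outside diameter 120, height 120, wall 9 (mouth 100 clear), bottom 10 thick; 0.95 kg, loose. Origin at the centre of its underside, z up the jar.
- jar_rim (a point): centre of the jar's mouth, level with the rim, 120 above the bench.
- jar_lid: loose round lid of the jar, 0.22 kg: white disc 120 across, 8 thick, a rubber plug under it (84 across tapering to 80, 8 deep) that sits in the mouth, and on top a steel round knob 32 across, 30 high. Origin: centre of the plug's underside; the disc's top is 16 and the knob's top 46 above it. Seated, the origin is 112 above the jar's underside.
- muffs: ear defenders standing on their two cups astride the tray, rigid, 0.2 kg: cups 66 wide x 82 high, stiff headband arch above; 166 high and 194 wide over all, 116 clear between the cups; band 22 wide. x axis from cup to cup, y across the band, z up; origin midway between the cups at the level of their undersides.
- muffs_pad (a point): centre of the padded top of the headband: pad 60 (x) x 24 (y, the width to grip) x 14 high, 157 above the cups' undersides. The underside of the pad is 7 below this point.
- rail: low steel bench rail, fixed: horizontal round bar 16 in diameter and 280 long (along the rail's y axis) on two posts at its ends, bar's centre line 165 above the bench. Origin on the bench under the middle of the bar.
- rail_mid (a point): middle of the bar, on its centre line.
- spray: bystander: white spray bottle with a red head, 72 across, 185 high.
- bottle: bystander: amber glass jar, 68 across, 150 high.
- powder: bystander: white screw-cap jar, 68 across, 80 high.
- pencup: bystander: white pen cup, 84 across, 100 high (pens to 155).
- ball0: ceramic grinding ball, 24 in diameter, 27 g; origin at its centre. Five to eight are present, the others are absent (None).
- ball1: ceramic grinding ball, 24 in diameter, 27 g; origin at its centre. Five to eight are present, the others are absent (None).
- ball2: ceramic grinding ball, 24 in diameter, 27 g; origin at its centre. Five to eight are present, the others are absent (None).
- ball3: ceramic grinding ball, 24 in diameter, 27 g; origin at its centre. Five to eight are present, the others are absent (None).
- ball4: ceramic grinding ball, 24 in diameter, 27 g; origin at its centre. Five to eight are present, the others are absent (None).
- ball5: ceramic grinding ball, 24 in diameter, 27 g; origin at its centre. Five to eight are present, the others are absent (None).
- ball6: ceramic grinding ball, 24 in diameter, 27 g; origin at its centre. Five to eight are present, the others are absent (None).
- ball7: ceramic grinding ball, 24 in diameter, 27 g; origin at its centre. Five to eight are present, the others are absent (None).
There are look-alikes about, which are no part of the job. What is shaped like the jar_lid but pink or turquoise is not meant.

How it is judged (in metres and radians):
On the way, in this order (a step that is already met when the one before it is completed fails the run):
1. the ear defenders hang over the bar of the rail, let go (x of muffs_pad in the frame of rail between -0.03 and 0.03 m and y of muffs_pad in the frame of rail between -0.115 and 0.115 m and z of muffs_pad in the frame of rail between 0.165 and 0.195 m and angle between muffs's own z axis and vertical below 0.4 rad and contact force between the fingers and muffs below 0.2 N and linear speed of muffs below 0.05 m/s), for 0.3 s.
2. all the grinding balls are in the jar (horizontal distance between each of ball0, ball1, ball2, ball3, ball4, ball5, ball6, ball7 and jar below 0.05 m and z of ball0 in the frame of jar between 0 and 0.115 m and z of ball1 in the frame of jar between 0 and 0.115 m and z of ball2 in the frame of jar between 0 and 0.115 m and z of ball3 in the frame of jar between 0 and 0.115 m and z of ball4 in the frame of jar between 0 and 0.115 m and z of ball5 in the frame of jar between 0 and 0.115 m and z of ball6 in the frame of jar between 0 and 0.115 m and z of ball7 in the frame of jar between 0 and 0.115 m), for 0.3 s.
At the end, for the whole second after the job is handed in: Ear defenders hang at rest on the bar by the headband pad (within 30 mm across the bar, 115 mm along it, tilt under 0.4 rad); every ball present is in the jar; lid on the upright jar, within 14 mm of centre and seated within 5 mm; scoop lies flat on the tray floor; all let go (all of step 1 and all of step 2 and horizontal distance between jar_lid and jar below 0.014 m and z of jar_lid in the frame of jar between 0.106 and 0.117 m and angle between the z axis of jar_lid and the z axis of jar, either way round below 0.07 rad and angle between jar's own z axis and vertical below 0.1 rad and x of scoop in the frame of tray between -0.09 and 0.09 m and y of scoop in the frame of tray between -0.02 and 0.02 m and z of scoop in the frame of tray between -0.002 and 0.018 m and angle between scoop's own z axis and vertical below 0.25 rad and contact force between the fingers and scoop below 0.2 N); the robot touches nothing.
It fails at once if the gripper's fingers touch a grinding ball (contact force between the fingers and ball0 above 0.5 N or contact force between the fingers and ball1 above 0.5 N or contact force between the fingers and ball2 above 0.5 N or contact force between the fingers and ball3 above 0.5 N or contact force between the fingers and ball4 above 0.5 N or contact force between the fingers and ball5 above 0.5 N or contact force between the fingers and ball6 above 0.5 N or contact force between the fingers and ball7 above 0.5 N).
It fails at once if the jar is tipped over (angle between jar's own z axis and vertical above 0.4 rad).
It fails at once if a bystander is knocked over or pushed more than 40 mm (distance of any of spray, bottle, powder, pencup from where it was at the start of the episode above 0.04 m or angle between any of spray, bottle, powder, pencup's own z axis and vertical above 0.4 rad).
Of ball0, ball1, ball2, ball3, ball4, ball5, ball6, ball7 only 5 to 8 are there at a start; the rules pass over those that are not, and their reading is None.
At some moment in a run one of scoop, jar_lid may be knocked a few centimetres aside while the robot is not near it.
It also fails if it takes over 210 s, if anything falls off the work surface, if the arm or the gripper's body presses on something with over 40 N, if the wrist force passes 120 N, or if a joint passes its speed limit or range.

## Working session

There is one attempt and no reset: what is moved stays moved. The work goes in short steps, Python scripts to look and compute and a shell command to move; the robot and the scene stay as the last step left them, time stands still between calls to the robot, and variables do not carry over. Pictures are saved under pics/ and viewed, at most 14 in all, crops included, and the job is handed in when it is done.

```bash
mkdir -p pics; cat > h.py <<'E'
import numpy as np, cv2
from bench import manip, vision
def snap(name, fn=None):
    s=manip.sense(); d=vision.snapshot(name); K=np.array(d["intrinsics"],float)
    if name=="wrist":
        T=np.eye(4);T[:3,:3]=np.array(s["eef_rot"]);T[:3,3]=s["position"];E=T@np.array(d["hand_eye"])
    else: E=np.array(d["extrinsics"])
    im=np.array(d["pixels"])
    if fn: cv2.imwrite("pics/"+fn,im[:,:,::-1]); np.savez("pics/"+fn+".npz",im=im,K=K,E=E)
    return im,K,E
def load(fn):
    z=np.load("pics/"+fn+".npz");return z["im"],z["K"],z["E"]
def ray(K,E,u,v):
    d=E[:3,:3]@np.linalg.inv(K)@[u,v,1];return E[:3,3],d/np.linalg.norm(d)
def onz(K,E,u,v,z):
    o,d=ray(K,E,u,v);return o+d*(z-o[2])/d[2]
def cross(*obs):
    A=np.zeros((3,3));b=np.zeros(3);R=[]
    for K,E,u,v in obs:
        o,d=ray(K,E,u,v);P=np.eye(3)-np.outer(d,d);A+=P;b+=P@o;R.append((o,P))
    x=np.linalg.solve(A,b);return x,[np.linalg.norm(P@(x-o)) for o,P in R]
def proj(K,E,p):
    q=np.linalg.inv(E)@np.append(p,1);q=K@q[:3];return q[:2]/q[2]
E
python3 - <<'E'
from h import *
np.set_printoptions(precision=1,suppress=True)
for n in("scene","side","wrist"):
    im,K,E=snap(n,n+"0.png");print(n,K[0,0],K[0,2],K[1,2]);print(E)
print(manip.sense())
E
```

```text
scene 508.7623553872771 327.8359666463425 194.72356451504825
[[   0.2    0.8   -0.6 1495.7]
 [   1.    -0.2    0.1 -331.5]
 [  -0.    -0.6   -0.8 1492.5]
 [   0.     0.     0.     1. ]]
side 503.98745539424243 314.02784659134636 193.6699247913211
[[  -0.9   -0.2    0.3   74.2]
 [  -0.4    0.5   -0.8 1115.5]
 [  -0.    -0.8   -0.6 1066.4]
 [   0.     0.     0.     1. ]]
wrist 335.38141626943514 323.3767748860114 203.78378235417102
[[   0.4   -0.9   -0.3  307.3]
 [  -0.9   -0.4   -0.1 -490.6]
 [  -0.     0.3   -1.   373.2]
 [   0.     0.     0.     1. ]]
{'time': 0.15, 'qpos': array([-72.8,  15.8,  86.3,   0. ,  78. ,  -6.9]), 'qvel': array([ 0. , -0. , -0.2,  0. ,  0. ,  0. ]), 'effort': array([  0. , -41.7, -24.6,  -0. ,   0. ,   0. ]), 'position': array([ 234.8, -524.4,  230.6]), 'eef_rot': array([[ 0.9,  0.4, -0. ],
       [ 0.4, -0.9,  0. ],
       [ 0. , -0. , -1. ]]), 'force': array([ 0.7,  0. , -0.8]), 'moment': array([-0., -0., -0.]), 'finger_force': 0.0, 'opening': 1.0012585693411828}
```

View pics/scene0.png

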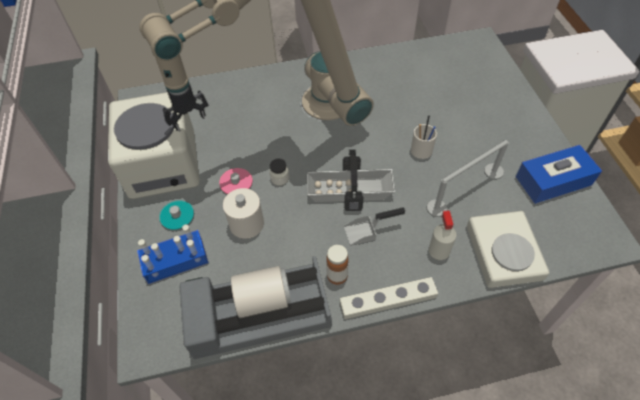

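View pics/side0.png

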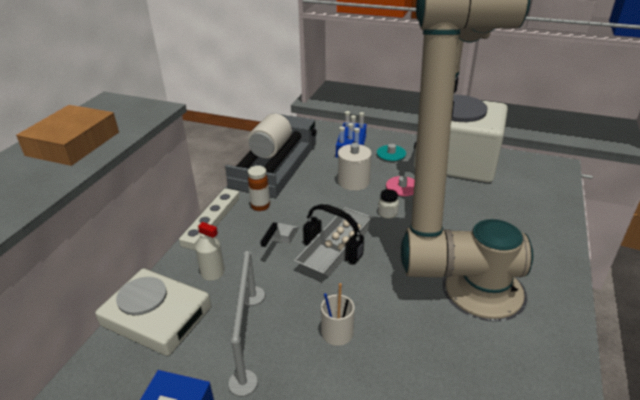

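The scene view shows three lids: white on the jar (243,213), pink (235,180) and turquoise (177,214). The white one with the steel knob, seated on the jar, is the one meant. The muffs stand astride the tray at (353,180), the scoop is at (370,230), the rail bar runs (440,185)-(505,147), and the balls are at the left end of the tray (320-350,187). Next I'll take enlarged crops to measure from.

```bash
python3 - <<'E'
from h import *
a=load("scene0.png")[0][:,:,::-1]; b=load("side0.png")[0][:,:,::-1]
cv2.imwrite("pics/c1.png",cv2.resize(a[120:270,205:415].copy(),None,fx=3.8,fy=3.8,interpolation=cv2.INTER_CUBIC))
cv2.imwrite("pics/c2.png",cv2.resize(b[135:285,250:420].copy(),None,fx=4,fy=4,interpolation=cv2.INTER_CUBIC))
E
```

```text
(no output)
```

View pics/c1.png

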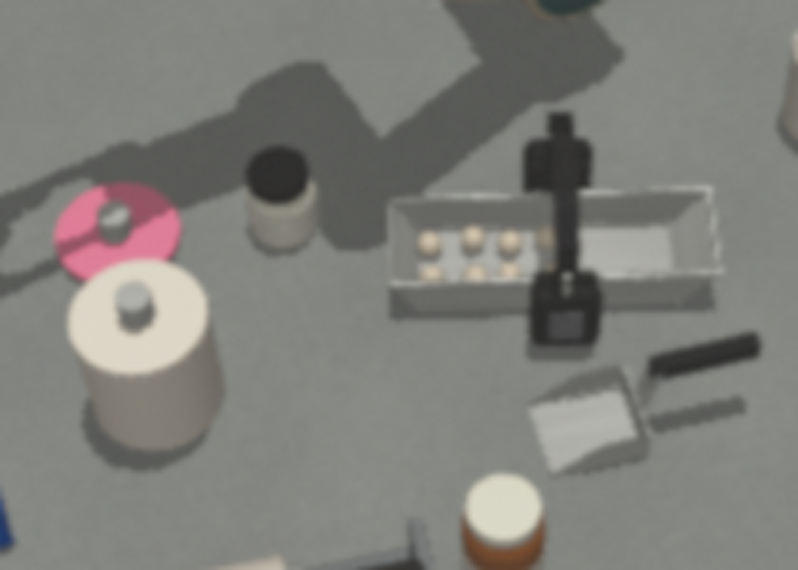

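View pics/c2.png

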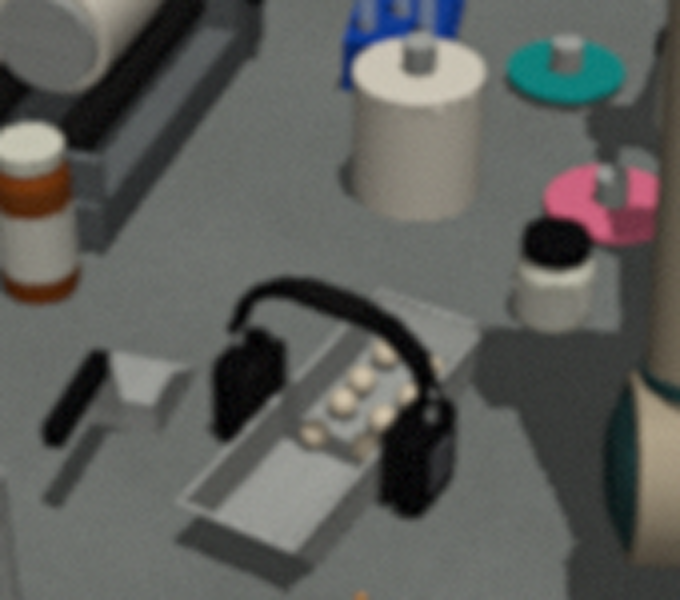

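Eight balls are visible: two rows of about four at the -y end. The white disc lid with the steel knob at c1 (140,317) / c2 (419,70) is confirmed as the jar's lid. Now coarse positions by crossing the two views.

```bash
python3 - <<'E'
from h import *
np.set_printoptions(precision=1,suppress=True)
_,K1,E1=load("scene0.png");_,K2,E2=load("side0.png")
def c1(p):return (K1,E1,205+p[0]/3.8,120+p[1]/3.8)
def c2(p):return (K2,E2,250+p[0]/4,135+p[1]/4)
for n,a,b in [("tray TL",(390,200),(478,328)),("tray TR",(713,188),(298,552)),("BR",(720,272),(180,502)),("BL",(388,287),(380,290)),
 ("lid disc",(140,317),(419,70)),("knob",(134,293),(419,40)),("handle front",(655,362),(98,355)),("handle end",(757,342),(50,437)),
 ("pad",(566,222),(335,292)),("powder top",(278,172),(557,242)),("amber top",(504,507),(30,148))]:
    x,r=cross(c1(a),c2(b));print(n,x,r[0])
for n,a,b in [("rail A",(440,187),(249,256)),("rail B",(505,147),(237,345))]:
    x,r=cross((K1,E1)+a,(K2,E2)+b);print(n,x,r[0])
# rail mask check
for n,uv,z in [("post A base",(437,209),0),("post B base",(494,172),0),("spray",(447,215),185),("pen",(425,135),100)]:
    print(n,onz(K1,E1,*uv,z))
for n,uv,z in [("post A base",(256,296),0),("post B base",(243,383),0)]:
    print(n,onz(K2,E2,*uv,z))
E
```

```text
tray TL [ 380.7 -161.7   45.6] 0.7695727451696408
tray TR [436.1 136.3  45.4] 4.38659107975896
BR [534.2 113.8  45.8] 1.8622184946900522
BL [ 474.6 -185.7   43. ] 1.7230979094083188
lid disc [ 510.4 -408.2  125.1] 2.777460266606206
knob [ 509.7 -407.2  158. ] 1.3619646919720032
handle front [639.4  18.4  85.4] 0.7839708170214698
handle end [637.  112.3  79.1] 0.9599891942088609
pad [484.1 -37.3 130.9] 23.10843555345451
powder top [ 341.8 -261.    72.9] 0.7952040507628099
amber top [ 775.9 -151.8  143.8] 2.179785328351646
rail A [616.1 233.7 142.2] 2.568339001137898
rail B [509.5 509.5 144.7] 4.154892950044378
post A base [613.6 250.6   0. ]
post B base [509.4 511.8   0. ]
spray [751.  200.2 185. ]
pen [356.3 283.5 100. ]
post A base [602.9 240.5   0. ]
post B base [509.1 505.    0. ]
```

```bash
cat >> h.py <<'E'
from scipy.spatial.transform import Rotation as Rn
def down(yaw,tilt=0):
    """tool x at world yaw (deg), z down; tilt: rotation about tool y (deg)"""
    c,s=np.cos(np.radians(yaw)),np.sin(np.radians(yaw))
    return np.array([[c,s,0],[s,-c,0],[0,0,-1.]])@Rn.from_euler('y',tilt,degrees=True).as_matrix()
def plan(pos,R=None,sense=None):
    s=sense or manip.sense();R0=np.array(s["eef_rot"]);p=np.array(s["position"])
    R=R0 if R is None else R
    d=R0.T@(np.array(pos)-p)/120; w=Rn.from_matrix(R0.T@R).as_rotvec()/0.5
    n=max(np.linalg.norm(d)/.41,np.linalg.norm(w)/.29)
    print("p",p.round(1),"shift",d.round(3),"dist@end axes",(R.T@(np.array(pos)-p)/120).round(3),"turn",w.round(3),"rows>=%.1f"%n)
def st():
    s=manip.sense();R=np.array(s["eef_rot"]);print("t%.1f"%s["time"],"p",np.round(s["position"],1),"yaw %.1f"%np.degrees(np.arctan2(R[1,0],R[0,0])),"z",R[:,2].round(3),"q",np.round(s["qpos"]),"F",np.round(s["force"],1),"op %.2f ff %.1f"%(s["opening"],s["finger_force"]))
E
python3 - <<'E'
from h import *
np.set_printoptions(precision=1,suppress=True)
_,K1,E1=load("scene0.png")
print(onz(K1,E1,205+566/3.8,120+225/3.8,160)); st()
plan([440,-60,400],down(-10.5))
_,_,E=load("wrist0.png");s=manip.sense();T=np.eye(4);T[:3,:3]=s["eef_rot"];T[:3,3]=s["position"];print(np.linalg.inv(T)@E)
E
```

```text
[531.8 -33.8 160. ]
t0.1 p [ 234.8 -524.4  230.6] yaw 24.1 z [-0.  0. -1.] q [-73.  16.  86.   0.  78.  -7.] F [ 0.7  0.  -0.8] op 1.00 ff 0.0
p [ 234.8 -524.4  230.6] shift [ 3.1 -2.8 -1.4] dist@end axes [ 1.  -4.1 -1.4] turn [-0.   0.   1.2] rows>=10.9
[[   0.    -1.    -0.3   80. ]
 [   1.     0.     0.    -1.5]
 [  -0.    -0.3    1.  -142.5]
 [   0.     0.     0.     1. ]]
```

```bash
python3 -m handwheel '[[[0,0,0.24],[0,0,-0.28],85],[[0,0,0.24],[0,0,-0.28],85],[[0,0,0.24],[0,0,-0.28],85],[[0,0,0.24],[0,0,-0.28],85],[[0,0,0.24],[0,0,-0.28],85],[[0,0,0],[0.09,-0.37,0],85],[[0,0,0],[0.09,-0.37,0],85],[[0,0,0],[0.09,-0.37,0],85],[[0,0,0],[0.09,-0.37,0],85],[[0,0,0],[0.09,-0.37,0],85],[[0,0,0],[0.09,-0.37,0],85],[[0,0,0],[0.09,-0.37,0],85],[[0,0,0],[0.09,-0.37,0],85],[[0,0,0],[0.09,-0.37,0],85],[[0,0,0],[0.09,-0.37,0],85],[[0,0,0],[0.09,-0.37,0],85],[[0,0,0],[0,0,0],85],[[0,0,0],[0,0,0],85],[[0,0,0],[0,0,0],85]]'; python3 - <<'E'
from h import *
st();snap("wrist","w1.png");snap("scene","scene1.png");snap("side","side1.png")
a,_,_=load("w1.png")
cv2.imwrite("pics/w1v.png",cv2.resize(a[:,:,::-1],(800,500)))
E
```

```text
time: 2.05
position: [438.5, -66.2, 399.1]
eef_rot: [[0.984, -0.179, -0.001], [-0.179, -0.984, -0.001], [-0.001, 0.001, -1.0]]
force: [-0.6, -0.1, 0.4]
opening: 0.994
finger_force: 0.0
t2.0 p [438.5 -66.2 399.1] yaw -10.3 z [-0.001 -0.001 -1.   ] q [-18.   1.  81.  -0.  98.  83.] F [-0.6 -0.1  0.4] op 0.99 ff 0.0
```

View pics/w1v.png

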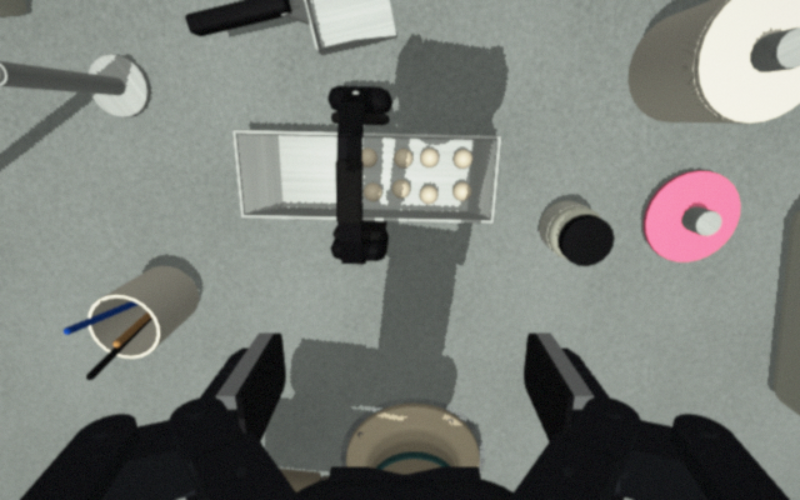

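```bash
python3 - <<'E'
from h import *
np.set_printoptions(precision=1,suppress=True)
im,K,E=load("w1.png")
k=1/1.25
print("pad@157",onz(K,E,349*k,172*k,157),"band ends z130",onz(K,E,350*k,95*k,150),onz(K,E,350*k,250*k,150))
for n,p,z in [("tray",(235,132),46),("tray",(500,137),46),("tray",(494,221),46),("tray",(240,216),46),("knobtop",(795,47),158),("powder",(585,239),80),("pink knob",(708,222),46)]:
    print(n,onz(K,E,p[0]*k,p[1]*k,z))
for p in [(369,158),(403,158),(429,157),(463,158),(372,190),(402,188),(429,194),(461,191)]: print("ball",onz(K,E,p[0]*k,p[1]*k,15))
plan([455,-45,330])
E
```

```text
pad@157 [479.5 -22.  157. ] band ends z130 [543.6 -36.3 150. ] [404.9  -5.4 150. ]
tray [535.6 111.9  46. ]
tray [ 476.6 -183.5   46. ]
tray [ 380.  -165.8   46. ]
tray [440.9 135.2  46. ]
knobtop [ 513.8 -408.7  158. ]
powder [ 349.8 -260.    80. ]
pink knob [ 332.4 -421.5   46. ]
ball [478.  -28.9  15. ]
ball [470.5 -70.   15. ]
ball [ 466.  -101.7   15. ]
ball [ 457.4 -142.6   15. ]
ball [438.7 -24.6  15. ]
ball [434.5 -62.2  15. ]
ball [420.9 -94.4  15. ]
ball [ 417.5 -134.6   15. ]
p [438.4 -66.7 399.2] shift [ 0.1 -0.2  0.6] dist@end axes [ 0.1 -0.2  0.6] turn [0. 0. 0.] rows>=1.5
```

```bash
python3 -m handwheel '[[[0,0,0.03],[0.08,-0.13,0.4],85],[[0,0,0.04],[0.09,-0.13,0.4],85],[[0,0,0],[0.04,-0.06,0.35],85],[[0,0,0],[0,0,0],85],[[0,0,0],[0,0,0],85],[[0,0,0],[0,0,0],85]]'; python3 - <<'E'
from h import *
st();a,_,_=snap("wrist","w2.png")
cv2.imwrite("pics/w2v.png",cv2.resize(a[:,:,::-1],(800,500)))
E
```

```text
time: 2.8
position: [471.6, -34.6, 266.7]
eef_rot: [[0.977, -0.214, 0.005], [-0.214, -0.977, -0.001], [0.005, 0.0, -1.0]]
force: [-0.4, -0.3, 0.5]
opening: 0.994
finger_force: 0.0
t2.8 p [471.6 -34.6 266.7] yaw -12.3 z [ 0.005 -0.001 -1.   ] q [-13.   6.  94.  -0.  80.  90.] F [-0.4 -0.3  0.5] op 0.99 ff 0.0
```

View pics/w2v.png

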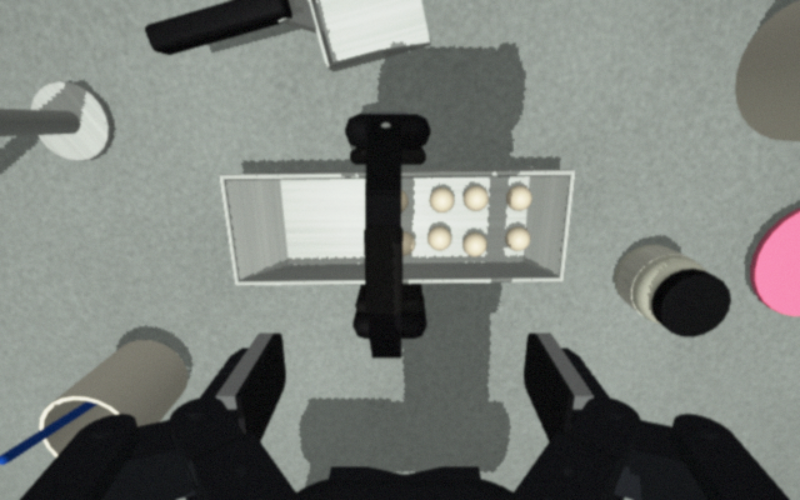

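```bash
python3 - <<'E'
from h import *
np.set_printoptions(precision=1,suppress=True)
for f,u0,u1,r in(("w2.png",275,345,range(86,290,6)),("w1.png",255,315,range(66,214,5))):
    im,K,E=load(f);m=im.max(2)<42
    o=[]
    for v in r:
        x=np.where(m[v,u0:u1])[0]
        if len(x):o.append((v,int(x[0]+u0),int(x[-1]+u0)))
    print(f,o)
E
```

```text
w2.png [(92, 287, 334), (98, 279, 341), (104, 277, 343), (110, 279, 341), (116, 283, 337), (122, 281, 339), (128, 281, 339), (134, 293, 319), (140, 293, 319), (146, 294, 319), (152, 293, 319), (158, 293, 319), (164, 293, 319), (170, 294, 319), (176, 294, 319), (182, 293, 320), (188, 292, 321), (194, 293, 320), (200, 293, 320), (206, 293, 320), (212, 292, 321), (218, 292, 321), (224, 293, 320), (230, 289, 336), (236, 287, 337), (242, 286, 338), (248, 286, 339), (254, 284, 339), (260, 283, 340), (266, 286, 337), (272, 297, 320), (278, 297, 319), (284, 298, 319)]
w1.png [(71, 266, 306), (76, 264, 311), (81, 264, 312), (86, 267, 311), (91, 267, 307), (96, 267, 310), (101, 271, 289), (106, 271, 289), (111, 271, 288), (116, 271, 288), (121, 271, 288), (126, 271, 288), (131, 270, 289), (136, 270, 288), (141, 270, 288), (146, 270, 288), (151, 270, 288), (156, 270, 288), (161, 270, 288), (166, 270, 288), (171, 270, 289), (176, 271, 289), (181, 270, 307), (186, 268, 309), (191, 268, 309), (196, 267, 309), (201, 266, 308), (206, 272, 305)]
```

```bash
python3 - <<'E'
from h import *
np.set_printoptions(precision=1,suppress=True)
a=load("w1.png")[1:];b=load("w2.png")[1:]
print("pad front edge",cross((*a,279.3,130),(*b,306.5,182)))
for z in(157,160,164): print(z,"c",onz(*a,279.3,157,z),onz(*b,306.5,223,z),"fe",onz(*a,279.3,130,z),onz(*b,306.5,182,z))
# cups: band ends/low: w1 rows 71.. top; side edges at known low height
print("band dir", onz(*b,306.0,135,150)-onz(*b,308,280,150))
# cups bottom-side extents: outer front cup z~41, w1 top row, w2 top row
for z in (0,41,82): print(z,onz(*a,288,69,z),onz(*b,311,90,z),onz(*a,288,210,z))
E
```

```text
pad front edge (array([487.1, -22.8, 147.6]), [np.float64(0.22580989988782454), np.float64(0.22580989988778036)])
157 c [457.8 -17.3 157. ] [456.2 -16.3 157. ] fe [487.7 -23.9 157. ] [489.3 -24.  157. ]
160 c [458.3 -17.8 160. ] [457.3 -16.7 160. ] fe [487.9 -24.4 160. ] [490.  -24.3 160. ]
164 c [458.9 -18.4 164. ] [458.7 -17.2 164. ] fe [488.2 -24.9 164. ] [490.9 -24.7 164. ]
band dir [122.4 -26.9   0. ]
0 [561.4 -34.    0. ] [558.1 -38.    0. ] [342.1  13.1   0. ]
41 [558.  -37.4  41. ] [557.1 -39.2  41. ] [355.4   6.1  41. ]
82 [554.6 -40.8  82. ] [556.2 -40.4  82. ] [368.6  -0.8  82. ]
```

```bash
python3 - <<'E'
from h import *
plan([458.5,-17.5,150.5],down(-12.4))
E
```

```text
p [471.6 -34.5 266.9] shift [-0.142 -0.116  0.969] dist@end axes [-0.137 -0.115  0.97 ] turn [ 0.001 -0.011  0.002] rows>=2.4
```

```bash
python3 -m handwheel '[[[0,-0.011,0],[-0.14,-0.115,0.1],70],[[0,0,0],[0,0,0.3],60],[[0,0,0],[0,0,0.3],50],[[0,0,0],[0,0,0.27],50],[[0,0,0],[0,0,0],50],[[0,0,0],[0,0,0],50]]' 40; python3 - <<'E'
from h import *
st();snap("wrist","w3.png");plan([458.5,-17.5,150.5],down(-12.4))
im=load("w3.png")[0];m=im.max(2)<42
for v in range(190,340,10):
    x=np.where(np.diff(m[v].astype(int)))[0];print(v,x.tolist())
E
```

```text
time: 3.45
position: [457.4, -16.8, 149.5]
eef_rot: [[0.977, -0.213, -0.003], [-0.213, -0.977, 0.0], [-0.003, 0.0, -1.0]]
force: [0.5, -0.3, 0.6]
opening: 0.588
finger_force: 0.0
t3.5 p [457.4 -16.8 149.5] yaw -12.3 z [-0.003  0.    -1.   ] q [-11.  10. 107.  -0.  63.  91.] F [ 0.5 -0.3  0.6] op 0.59 ff 0.0
p [458.1 -16.8 150.1] shift [ 0.004  0.005 -0.003] dist@end axes [ 0.004  0.005 -0.003] turn [0.    0.002 0.004] rows>=0.0
190 [301, 351]
200 [301, 351]
210 [300, 352]
220 [299, 353]
230 [298, 353]
240 [298, 353]
250 [299, 353]
260 [263, 268, 298, 357, 378, 383]
270 [238, 245, 259, 268, 289, 360, 377, 387, 401, 409, 634]
280 [231, 241, 255, 269, 287, 362, 376, 391, 405, 416, 630]
290 [225, 236, 252, 269, 285, 363, 376, 394, 409, 420, 628]
300 [220, 233, 249, 268, 283, 365, 378, 397, 412, 425, 632]
310 [207, 265, 283, 366, 380, 439]
320 [144, 181, 187, 262, 287, 311, 312, 313, 314, 361, 383, 458, 465, 501]
330 [133, 260, 303, 347, 386, 513]
```

```bash
python3 -m handwheel '[[[0,0,0],[0,0,0],20],[[0,0,0],[0,0,0],15],[[0,0,0],[0,0,0],15],[[0,0,0],[0,0,0],15],[[0,0,0],[0,0,0],15],[[0,0,0],[0,0,-0.2],15],[[0,0,0],[0,0,-0.3],15],[[0,0,0],[0,0,-0.4],15],[[0,0,0],[0,0,-0.4],15],[[0,0,0],[0,0,-0.4],15],[[0,0,0],[0,0,-0.4],15],[[0,0,0],[0,0,0],15],[[0,0,0],[0,0,0],15]]' 60; python3 - <<'E'
from h import *
st()
a=snap("scene","scene2.png")[0];b=snap("side","side2.png")[0]
A=cv2.resize(a[120:230,400:540,::-1],None,fx=4,fy=4,interpolation=cv2.INTER_CUBIC)
B=cv2.resize(b[200:400,180:380,::-1],None,fx=2.8,fy=2.8,interpolation=cv2.INTER_CUBIC)[:,:230]
C=np.zeros((560,800,3),np.uint8);C[:440,:560]=A;C[:560,565:795]=B;cv2.imwrite("pics/rail.png",C)
E
```

```text
time: 4.8
position: [457.6, -16.4, 400.9]
eef_rot: [[0.977, -0.212, -0.003], [-0.212, -0.977, 0.001], [-0.003, -0.0, -1.0]]
force: [-0.3, 0.3, -2.4]
opening: 0.267
finger_force: 59.4
t4.8 p [457.6 -16.4 400.9] yaw -12.3 z [-0.003  0.001 -1.   ] q [-11.   3.  79.   0.  98.  91.] F [-0.3  0.3 -2.4] op 0.27 ff 59.4
```

View pics/rail.png

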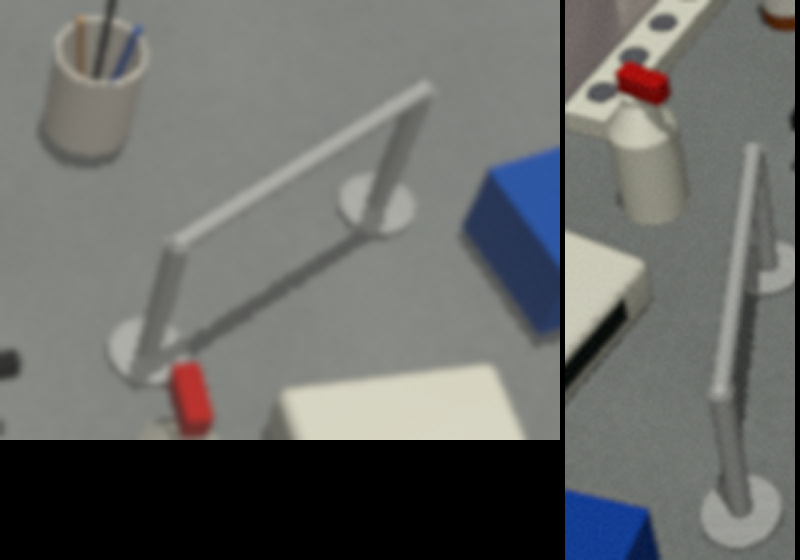

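The crop shows the bar ends at scene (444,181) and (507.5,142.5), and the posts' feet at (437,208) and (494,171). The spray bottle's red head lies off the near end.

```bash
python3 - <<'E'
from h import *
np.set_printoptions(precision=1,suppress=True)
a=load("scene2.png")[1:];b=load("side2.png")[1:]
P=[cross((*a,444,181.25),(*b,247.9,252.9)),cross((*a,507.5,142.5),(*b,236.1,340.4)),cross((*a,437,208),(*b,253.2,295.4)),cross((*a,494.25,171.25),(*b,242.5,382.9))]
for p in P:print(p)
A,B=P[0][0],P[1][0];d=B-A;print(np.linalg.norm(d),np.degrees(np.arctan2(d[1],d[0])),(A+B)/2,(P[2][0]+P[3][0])/2)
d=P[3][0]-P[2][0];print(np.linalg.norm(d),np.degrees(np.arctan2(d[1],d[0])))
E
```

```text
(array([611.5, 245. , 164.3]), [np.float64(2.821046058219789), np.float64(2.8210460582197827)])
(array([507.7, 513.2, 165.4]), [np.float64(4.5504981047107425), np.float64(4.55049810471043)])
(array([610.5, 248.1,   5.7]), [np.float64(2.9157844232300194), np.float64(2.9157844232301997)])
(array([509. , 509.8,   5.9]), [np.float64(1.6467723595588906), np.float64(1.646772359558796)])
287.553750390069 111.17291694078993 [559.6 379.1 164.9] [559.8 379.    5.8]
280.67457115589923 111.19481463425122
```

```bash
python3 - <<'E'
from h import *
plan([559.7,379,400],down(21.2))
E
```

```text
p [456.5 -16.3 398.2] shift [ 0.14  -3.402 -0.016] dist@end axes [ 1.993 -2.76  -0.015] turn [-0.005  0.016 -1.168] rows>=8.3
```

```bash
python3 -m handwheel '[[[0,0.016,-0.195],[0,0,0],15],[[0,0,-0.195],[0,0,0],15],[[0,0,-0.195],[0,0,0],15],[[0,0,-0.195],[0,0,0],15],[[0,0,-0.195],[0,0,0],15],[[0,0,-0.193],[0,0,0],15],[[0,0,0],[0.2,-0.276,0],15],[[0,0,0],[0.2,-0.276,0],15],[[0,0,0],[0.2,-0.276,0],15],[[0,0,0],[0.2,-0.276,0],15],[[0,0,0],[0.2,-0.276,0],15],[[0,0,0],[0.2,-0.276,0],15],[[0,0,0],[0.2,-0.276,0],15],[[0,0,0],[0.2,-0.276,0],15],[[0,0,0],[0.2,-0.276,0],15],[[0,0,0],[0.2,-0.276,0],15],[[0,0,0],[0,0,0],15],[[0,0,0],[0,0,0],15]]'; python3 - <<'E'
from h import *
st();plan([559.7,379,178],down(21.2))
snap("wrist","w4.png")
im=load("w4.png")[0];cv2.imwrite("pics/w4v.png",cv2.resize(im[:,:,::-1],(800,500)))
E
```

```text
time: 6.7
position: [561.1, 379.6, 396.3]
eef_rot: [[0.932, 0.363, -0.003], [0.363, -0.932, -0.004], [-0.004, 0.002, -1.0]]
force: [0.6, -0.9, -0.8]
opening: 0.265
finger_force: 59.6
t6.7 p [561.1 379.6 396.3] yaw 21.3 z [-0.003 -0.004 -1.   ] q [ 28.  24.  52.  -0. 105.  97.] F [ 0.6 -0.9 -0.8] op 0.26 ff 59.6
p [561.1 379.6 396.3] shift [-0.005 -0.003  1.819] dist@end axes [-1.300e-02  1.000e-03  1.819e+00] turn [0.005 0.008 0.003] rows>=4.4
```

View pics/w4v.png

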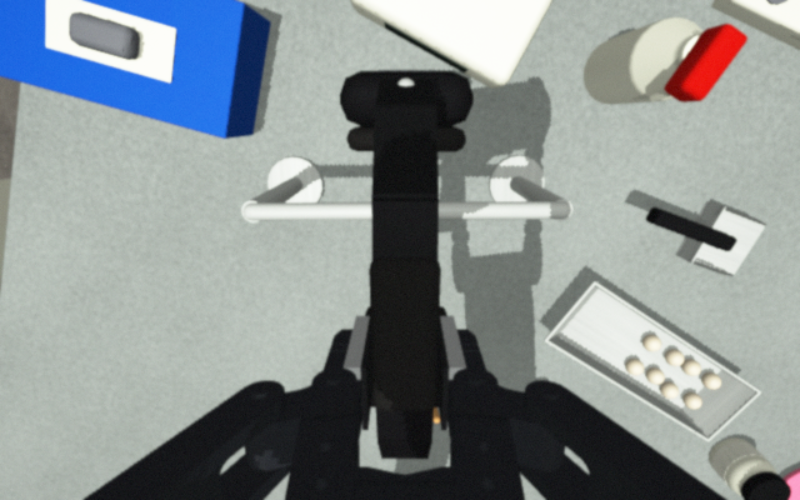

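The bar appears level at row 210, columns 245-570, under the held band. I'll check the bar position from this view, then lower.

```bash
python3 - <<'E'
from h import *
np.set_printoptions(precision=1,suppress=True)
K,E=load("w4.png")[1:]
A=onz(K,E,566*.8,210*.8,165);B=onz(K,E,247*.8,211*.8,165);d=B-A
print(A,B,(A+B)/2,np.linalg.norm(d),np.degrees(np.arctan2(d[1],d[0])))
E
python3 -m handwheel '[[[0,0.01,0],[-0.01,0,0.3],15],[[0,0,0],[0,0,0.3],15],[[0,0,0],[0,0,0.3],15],[[0,0,0],[0,0,0.3],15],[[0,0,0],[0,0,0.2],15],[[0,0,0],[0,0,0.1],15],[[0,0,0],[0,0,0],15],[[0,0,0],[0,0,0],15]]'
```

```text
[613.8 243.  165. ] [507.9 512.3 165. ] [560.8 377.7 165. ] 289.38773108848125 111.47328033020945
time: 7.55
position: [562.2, 378.5, 221.3]
eef_rot: [[0.933, 0.361, 0.009], [0.361, -0.933, 0.002], [0.009, 0.001, -1.0]]
force: [0.9, 0.2, -1.6]
opening: 0.261
finger_force: 59.6
```

```bash
python3 -m handwheel '[[[0,-0.01,0],[-0.01,0,0.2],15],[[0,0,0],[0,0,0.12],15],[[0,0,0],[0,0,0.04],15],[[0,0,0],[0,0,0.015],15],[[0,0,0],[0,0,0],15],[[0,0,0],[0,0,0],15]]'; python3 - <<'E'
from h import *
st()
E
```

```text
time: 8.15
position: [561.4, 378.8, 176.3]
eef_rot: [[0.932, 0.361, 0.005], [0.361, -0.932, 0.001], [0.005, 0.001, -1.0]]
force: [0.8, 0.3, -1.8]
opening: 0.267
finger_force: 59.6
t8.2 p [561.4 378.8 176.3] yaw 21.2 z [ 0.005  0.001 -1.   ] q [28. 26. 78. -0. 76. 97.] F [ 0.8  0.3 -1.8] op 0.27 ff 59.6
```

```bash
python3 -m handwheel '[[[0,0,0],[0,0,0.015],15],[[0,0,0],[0,0,0.015],15],[[0,0,0],[0,0,0],15],[[0,0,0],[0,0,0],15]]'; python3 -m handwheel '[[[0,0,0],[0,0,0],32],[[0,0,0],[0,0,0],36],[[0,0,0],[0,0,0],40],[[0,0,0],[0,0,0],50],[[0,0,0],[0,0,0],50],[[0,0,0],[0,0,-0.1],50],[[0,0,0],[0,0,-0.3],60],[[0,0,0],[0,0,-0.4],85],[[0,0,0],[0,0,-0.4],85],[[0,0,0],[0,0,-0.4],85],[[0,0,0],[0,0,0],85]]';  python3 - <<'E'
from h import *
st();a=snap("scene","scene3.png")[0];b=snap("side","side3.png")[0];c=snap("wrist","w5.png")[0]
A=cv2.resize(a[110:250,400:540,::-1],None,fx=2.8,fy=2.8);B=cv2.resize(b[200:400,180:380,::-1],(392,392))
cv2.imwrite("pics/m.png",np.hstack([A,B]))
E
```

```text
time: 8.55
position: [561.2, 378.8, 173.1]
eef_rot: [[0.932, 0.361, 0.005], [0.361, -0.932, 0.001], [0.005, 0.001, -1.0]]
force: [-0.8, -0.3, 6.1]
opening: 0.264
finger_force: 63.9
time: 9.65
position: [562.1, 379.7, 372.8]
eef_rot: [[0.932, 0.362, 0.017], [0.362, -0.932, 0.007], [0.018, -0.001, -1.0]]
force: [-0.1, -0.7, 0.6]
opening: 1.0
finger_force: 0.0
t9.7 p [562.1 379.7 372.8] yaw 21.2 z [ 0.017  0.007 -1.   ] q [ 28.  23.  56.  -0. 100.  97.] F [-0.1 -0.7  0.6] op 1.00 ff 0.0
```

View pics/m.png

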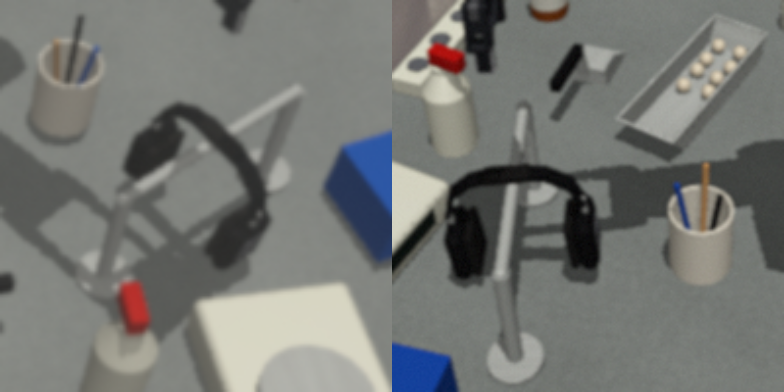

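Both views show the muffs hanging over the bar, a cup on each side and upright. Now the lid.

```bash
python3 - <<'E'
from h import *
plan([500,-400,320],down(0))
E
```

```text
p [559.9 378.4 363.4] shift [-2.811  5.867  0.361] dist@end axes [-0.499  6.487  0.362] turn [ 0.001 -0.005  0.74 ] rows>=15.9
```

```bash
python3 -m handwheel '[[[0,0,0.247],[0,0,0],85],[[0,0,0.247],[0,0,0],85],[[0,0,0.247],[0,0,0],85],[[0,0,0],[-0.03,0.38,0.02],85],[[0,0,0],[-0.03,0.38,0.02],85],[[0,0,0],[-0.03,0.38,0.02],85],[[0,0,0],[-0.03,0.38,0.02],85],[[0,0,0],[-0.03,0.38,0.02],85],[[0,0,0],[-0.03,0.38,0.02],85],[[0,0,0],[-0.03,0.38,0.02],85],[[0,0,0],[-0.03,0.38,0.02],85],[[0,0,0],[-0.03,0.38,0.02],85],[[0,0,0],[-0.03,0.38,0.02],85],[[0,0,0],[-0.03,0.38,0.02],85],[[0,0,0],[-0.03,0.38,0.02],85],[[0,0,0],[-0.03,0.38,0.02],85],[[0,0,0],[-0.03,0.38,0.02],85],[[0,0,0],[-0.03,0.38,0.02],85],[[0,0,0],[-0.03,0.38,0.02],85],[[0,0,0],[-0.02,0.38,0.02],85]]'; python3 -m handwheel '[[[0,0,0],[0,0,0],85],[[0,0,0],[0,0,0],85]]'; python3 - <<'E'
from h import *
st();a=snap("wrist","w6.png")[0];snap("scene","scene4.png")
cv2.imwrite("pics/w6v.png",cv2.resize(a[:,:,::-1],(640,400)))
E
```

```text
time: 11.8
position: [498.5, -397.7, 320.1]
eef_rot: [[1.0, -0.001, -0.0], [-0.001, -1.0, 0.003], [-0.0, -0.003, -1.0]]
force: [1.1, -0.3, -0.1]
opening: 0.993
finger_force: 0.0
time: 12.0
position: [498.7, -397.0, 319.6]
eef_rot: [[1.0, -0.003, -0.001], [-0.003, -1.0, 0.004], [-0.001, -0.004, -1.0]]
force: [-0.5, 0.8, 0.1]
opening: 0.995
finger_force: 0.0
t12.0 p [ 498.7 -397.   319.6] yaw -0.2 z [-0.001  0.004 -1.   ] q [-45.  20.  68.   0.  92.  45.] F [-0.5  0.8  0.1] op 1.00 ff 0.0
```

View pics/w6v.png

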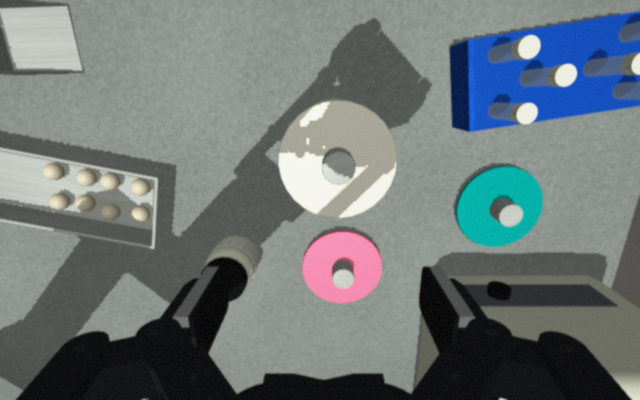

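The white lid's disc is centred at (337.5,159) in this view, with its steel knob at (339,166). The pink and turquoise lids are at (343,267) and (500,206).

```bash
python3 - <<'E'
from h import *
np.set_printoptions(precision=1,suppress=True)
K,E=load("w6.png")[1:];K1,E1=load("w1.png")[1:]
print(onz(K,E,337.5,159,128),onz(K,E,339,166,158),"two-view knob",cross((K,E,339,166),(K1,E1,795*.8,47*.8)))
p=onz(K,E,337.5,159,128);q=onz(K,E,279,159,128);print(np.linalg.norm(p-q))
plan([511.5,-408,300],down(0))
# jar body base: pink etc ignored
E
```

```text
[ 516.2 -409.3  128. ] [ 515.3 -409.6  158. ] two-view knob (array([ 514.3, -409.8,  156.4]), [np.float64(0.6104260534483551), np.float64(0.6104260534483565)])
58.77820872055598
p [ 499.4 -395.4  321.3] shift [0.1 0.1 0.2] dist@end axes [0.1 0.1 0.2] turn [-0. -0. -0.] rows>=0.6
```

```bash
python3 -m handwheel '[[[0,0,0],[0.12,0.11,0.2],85],[[0,0,0],[0,0,0.35],70],[[0,0,0],[0,0,0.35],60],[[0,0,0],[0,0,0.3],60],[[0,0,0],[0,0,0],60],[[0,0,0],[0,0,0],60]]' 60; python3 - <<'E'
from h import *
st();plan([514,-409,133],down(0))
E
```

```text
time: 12.7
position: [514.9, -408.7, 179.2]
eef_rot: [[1.0, 0.001, 0.002], [0.001, -1.0, 0.0], [0.002, -0.0, -1.0]]
force: [0.4, 0.2, 1.6]
opening: 0.703
finger_force: 0.0
t12.7 p [ 514.9 -408.7  179.2] yaw 0.0 z [ 0.002  0.    -1.   ] q [-45.  25.  80.   0.  75.  45.] F [0.4 0.2 1.6] op 0.70 ff 0.0
p [ 514.9 -408.7  179.2] shift [-0.009  0.002  0.385] dist@end axes [-0.008  0.002  0.385] turn [-0.    -0.005  0.002] rows>=0.9
```

```bash
python3 -m handwheel '[[[0,-0.005,0],[-0.008,0,0.2],60],[[0,0,0],[0,0,0.13],60],[[0,0,0],[0,0,0.055],60],[[0,0,0],[0,0,0],60],[[0,0,0],[0,0,0],20],[[0,0,0],[0,0,0],20],[[0,0,0],[0,0,0],20],[[0,0,0],[0,0,0],20],[[0,0,0],[0,0,0],20]]' 60; python3 - <<'E'
from h import *
st()
E
```

```text
time: 13.6
position: [514.5, -410.6, 134.4]
eef_rot: [[1.0, -0.001, 0.003], [-0.001, -1.0, -0.002], [0.003, 0.002, -1.0]]
force: [0.6, 1.4, 6.5]
opening: 0.353
finger_force: 60.1
t13.6 p [ 514.5 -410.6  134.4] yaw -0.0 z [ 0.003 -0.002 -1.   ] q [-45.  26.  84.   0.  70.  45.] F [0.6 1.4 6.5] op 0.35 ff 60.1
```

```bash
python3 -m handwheel '[[[0,0,0],[0,0,-0.08],20],[[0,0,0],[0,0,-0.1],20],[[0,0,0],[0,0,-0.2],20],[[0,0,0],[0,0,-0.3],20],[[0,0,0],[0.16,-0.25,-0.1],20],[[0,0,0],[0.16,-0.25,0],20],[[0,0,0],[0.16,-0.25,0],20],[[0,0,0],[0.16,-0.25,0],20],[[0,0,0],[0.16,-0.25,0],20],[[0,0,0],[0,0,0],20],[[0,0,0],[0,0,0],20]]'; python3 - <<'E'
from h import *
st();plan([610,-260,24],down(0))
a=snap("wrist","w7.png")[0];b=snap("scene","scene5.png")[0]
A=cv2.resize(a[:,:,::-1],(400,250));B=cv2.resize(b[120:280,180:436,::-1],(400,250))
cv2.imwrite("pics/w7v.png",np.hstack([A,B]))
E
```

```text
time: 14.7
position: [609.9, -259.4, 226.2]
eef_rot: [[1.0, 0.001, -0.0], [0.001, -1.0, -0.001], [-0.0, 0.001, -1.0]]
force: [-0.6, -0.3, -2.1]
opening: 0.348
finger_force: 59.9
t14.7 p [ 609.9 -259.4  226.2] yaw 0.1 z [-0.    -0.001 -1.   ] q [-29.  24.  75.  -0.  81.  61.] F [-0.6 -0.3 -2.1] op 0.35 ff 59.9
p [ 609.9 -259.4  226.2] shift [1.000e-03 4.000e-03 1.685e+00] dist@end axes [1.000e-03 5.000e-03 1.685e+00] turn [0.002 0.001 0.002] rows>=4.1
```

View pics/w7v.png

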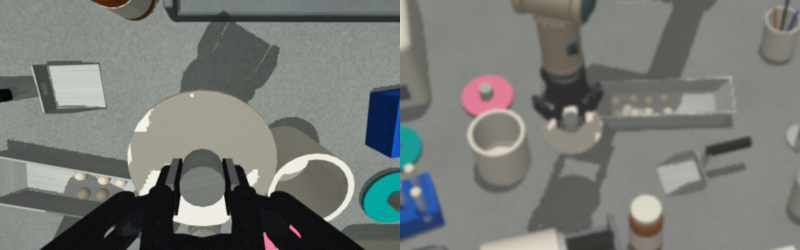

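The lid is held level, the jar is open and upright, and the bench below is clear. Lowering the lid.

```bash
python3 -m handwheel '[[[0,0,0],[0,0,0.35],20],[[0,0,0],[0,0,0.38],20],[[0,0,0],[0,0,0.38],20],[[0,0,0],[0,0,0.3],20],[[0,0,0],[0,0,0.15],20],[[0,0,0],[0,0,0.08],20],[[0,0,0],[0,0,0],20],[[0,0,0],[0,0,0.02],20],[[0,0,0],[0,0,0],20]]'; python3 - <<'E'
from h import *
st()
E
```

```text
time: 15.7
position: [610.5, -260.8, 28.2]
eef_rot: [[1.0, -0.001, 0.002], [-0.001, -1.0, -0.002], [0.002, 0.002, -1.0]]
force: [-0.5, -0.3, -1.2]
opening: 0.35
finger_force: 60.0
t15.7 p [ 610.5 -260.8   28.2] yaw -0.1 z [ 0.002 -0.002 -1.   ] q [-29.  32.  90.  -0.  57.  61.] F [-0.5 -0.3 -1.2] op 0.35 ff 60.0
```

```bash
python3 -m handwheel '[[[0,0,0],[0,0,0.02],20],[[0,0,0],[0,0,0.02],20],[[0,0,0],[0,0,0],20],[[0,0,0],[0,0,0],40],[[0,0,0],[0,0,0],60],[[0,0,0],[0,0,0],60],[[0,0,0],[0,0,-0.1],60],[[0,0,0],[0,0,-0.3],70],[[0,0,0],[0,0,-0.4],85],[[0,0,0],[0,0,-0.4],85],[[0,0,0],[0,0,-0.4],85],[[0,0,0],[0,0,-0.4],85]]'; python3 -m handwheel '[[[0,0,-0.28],[0,0,0],85],[[0,0,-0.28],[0,0,0],85],[[0,0,-0.28],[0,0,0],85],[[0,0,-0.28],[0,0,0],85],[[0,0,-0.28],[0,0,0],85],[[0,0,-0.28],[0,0,0],85],[[0,0,-0.28],[0,0,0],85],[[0,0,-0.28],[0,0,0],85],[[0,0,-0.28],[0,0,0],85],[[0,0,-0.28],[0,0,0],85],[[0,0,-0.27],[0,0,0],85],[[0,0,0],[0,0,0],85]]'; python3 - <<'E'
from h import *
st();plan([640,30,300],down(88))
E
```

```text
time: 16.9
position: [609.3, -259.7, 265.2]
eef_rot: [[1.0, -0.001, 0.001], [-0.001, -1.0, -0.001], [0.001, 0.001, -1.0]]
force: [0.1, -0.2, 0.0]
opening: 0.994
finger_force: 0.0
time: 18.1
position: [609.6, -259.9, 262.9]
eef_rot: [[0.037, 0.999, 0.001], [0.999, -0.037, -0.001], [-0.001, 0.001, -1.0]]
force: [-0.1, 0.6, 0.0]
opening: 0.992
finger_force: 0.0
t18.1 p [ 609.6 -259.9  262.9] yaw 87.9 z [ 0.001 -0.001 -1.   ] q [-29.  23.  71.  -0.  86. -27.] F [-0.1  0.6  0. ] op 0.99 ff 0.0
p [ 609.6 -259.9  262.9] shift [ 2.423  0.165 -0.311] dist@end axes [ 2.423  0.169 -0.309] turn [ 0.002  0.001 -0.004] rows>=6.0
```

```bash
python3 -m handwheel '[[[0,0,0],[0.35,0.024,-0.045],85],[[0,0,0],[0.35,0.024,-0.045],85],[[0,0,0],[0.35,0.024,-0.045],85],[[0,0,0],[0.35,0.024,-0.045],85],[[0,0,0],[0.35,0.024,-0.045],85],[[0,0,0],[0.35,0.024,-0.045],85],[[0,0,0],[0.32,0.024,-0.04],85],[[0,0,0],[0,0,0],85],[[0,0,0],[0,0,0],85]]'; python3 - <<'E'
from h import *
st();a=snap("wrist","w8.png")[0]
cv2.imwrite("pics/w8v.png",cv2.resize(a[:,:,::-1],(800,500)))
E
```

```text
time: 19.0
position: [640.3, 30.3, 299.6]
eef_rot: [[0.037, 0.999, 0.001], [0.999, -0.037, -0.001], [-0.001, 0.001, -1.0]]
force: [-0.7, 0.0, 0.1]
opening: 0.997
finger_force: 0.0
t19.0 p [640.3  30.3 299.6] yaw 87.9 z [ 0.001 -0.001 -1.   ] q [-3. 20. 70. -0. 89. -1.] F [-0.7  0.   0.1] op 1.00 ff 0.0
```

View pics/w8v.png

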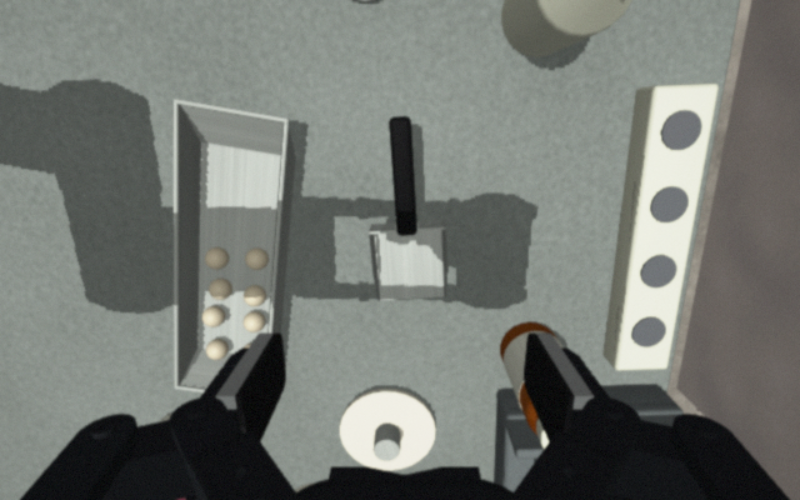

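```bash
python3 - <<'E'
from h import *
np.set_printoptions(precision=1,suppress=True)
im,K,E=load("w8.png")
m=(im.max(2)<45).astype(np.uint8);m[:,:295]=0;m[:,345:]=0;m[200:]=0
n,l,s,c=cv2.connectedComponentsWithStats(m);i=1+s[1:,4].argmax();print(s[i],c[i])
for v in(96,110,130,150,170,180):
    x=np.where(l[v]==i)[0];print(v,x[0],x[-1])
r=cv2.minAreaRect(np.argwhere(l==i)[:,::-1].astype(np.float32));print(r)
A=onz(K,E,400*.8,118*.8,89);B=onz(K,E,406*.8,234*.8,85);print(A,B,np.linalg.norm(A-B),np.degrees(np.arctan2(*(A-B)[1::-1])))
# bowl: lip corners z~1, back corners
for p in((380,300),(441,300)):print(onz(K,E,p[0]*.8,p[1]*.8,1))
for p in((371,232),(444,229)):print(onz(K,E,p[0]*.8,p[1]*.8,33))
E
```

```text
[ 312   94   21   94 1468] [322.5 140.3]
96 313 326
110 313 328
130 314 329
150 316 330
170 317 332
180 318 332
((322.4291076660156, 140.47360229492188), (93.43862915039062, 16.092634201049805), 86.47854614257812)
[639.8 110.8  89. ] [641.3  13.4  85. ] 97.54314773822439 90.87822931811678
[608.4 -87.1   1. ]
[678.4 -89.6   1. ]
[605.9   2.5  33. ]
[679.5   3.   33. ]
```

```bash
python3 - <<'E'
from h import *
plan([641.0,53,60],down(90.7))
E
```

```text
p [640.3  29.3 299.3] shift [ 0.2   -0.002  1.994] dist@end axes [0.198 0.009 1.994] turn [ 0.001  0.002 -0.1  ] rows>=4.9
```

```bash
python3 -m handwheel '[[[0,0,-0.1],[0,0,0.1],70],[[0,0,0],[0.1,0.005,0.35],60],[[0,0,0],[0.1,0.005,0.35],60],[[0,0,0],[0,0,0.35],60],[[0,0,0],[0,0,0.3],60],[[0,0,0],[0,0,0.2],60],[[0,0,0],[0,0,0],60],[[0,0,0],[0,0,0],60]]' 100; python3 - <<'E'
from h import *
st();plan([641.0,53,60],down(90.7))
a=snap("wrist","w9.png")[0]
m=a.max(2)<45
for v in(180,200,220,240,260,300):
    print(v,np.where(np.diff(m[v].astype(int)))[0].tolist())
E
```

```text
time: 19.85
position: [641.6, 52.2, 101.3]
eef_rot: [[-0.011, 1.0, -0.0], [1.0, 0.011, -0.001], [-0.001, -0.0, -1.0]]
force: [0.7, -0.3, -0.1]
opening: 0.7
finger_force: 0.0
t19.9 p [641.6  52.2 101.3] yaw 90.6 z [-0.    -0.001 -1.   ] q [-2. 27. 88. -0. 65. -2.] F [ 0.7 -0.3 -0.1] op 0.70 ff 0.0
p [641.6  52.2 101.3] shift [ 0.007 -0.005  0.344] dist@end axes [ 0.007 -0.005  0.344] turn [-0.     0.001 -0.002] rows>=0.8
180 [303, 338]
200 [303, 339]
220 [304, 339]
240 [305, 339]
260 [251, 256, 306, 339, 389, 395]
300 [206, 218, 233, 257, 307, 338, 388, 413, 428, 440]
```

```bash
python3 -m handwheel '[[[0,0,0],[0.007,-0.003,0.2],60],[[0,0,0],[0,0,0.144],60],[[0,0,0],[0,0,0],60],[[0,0,0],[0,0,0],10],[[0,0,0],[0,0,0],5],[[0,0,0],[0,0,0],5],[[0,0,0],[0,0,0],5],[[0,0,0],[0,0,0],5],[[0,0,0],[0,0,0],5]]' 115; python3 - <<'E'
from h import *
st()
E
```

```text
time: 20.8
position: [642.0, 54.5, 61.5]
eef_rot: [[-0.014, 1.0, 0.003], [1.0, 0.014, -0.0], [-0.0, 0.003, -1.0]]
force: [0.2, 1.0, 6.8]
opening: 0.189
finger_force: 112.4
t20.8 p [642.   54.5  61.5] yaw 90.8 z [ 0.003 -0.    -1.   ] q [-1. 29. 91. -0. 60. -2.] F [0.2 1.  6.8] op 0.19 ff 112.4
```

```bash
python3 -m handwheel '[[[0,0,0],[0,0,-0.1],5],[[0,0,0],[0,0,-0.25],5],[[0,0,0],[0,0,-0.3],5],[[0,0,0],[0,0,-0.3],5],[[0,0,0],[0,0,0],5],[[0,0,0],[0,0,0],5]]'; python3 - <<'E'
from h import *
np.set_printoptions(precision=1,suppress=True)
st()
im,K,E=snap("wrist","w10.png");cv2.imwrite("pics/w10v.png",im[:,:,::-1])
# tray corners from older views
for f,P in(("w1.png",[(235,132),(500,137),(494,221),(240,216)]),("w2.png",[(221,178),(573,172),(562,279),(237,283)])):
    k,e=load(f)[1:];Q=np.array([onz(k,e,u*.8,v*.8,46) for u,v in P])
    a=(Q[0]+Q[3])/2;b=(Q[1]+Q[2])/2;d=b-a;print(f,(a+b)/2,np.degrees(np.arctan2(d[1],d[0])),np.linalg.norm(d))
    u=d/np.linalg.norm(d);print("origin",(a+b)/2+6.5*u)
E
```

```text
time: 21.4
position: [641.0, 54.4, 174.8]
eef_rot: [[-0.013, 1.0, 0.002], [1.0, 0.013, -0.0], [-0.0, 0.002, -1.0]]
force: [0.2, 0.7, -2.3]
opening: 0.189
finger_force: 112.7
t21.4 p [641.   54.4 174.8] yaw 90.8 z [ 0. -0. -1.] q [-1. 24. 83. -0. 74. -2.] F [ 0.2  0.7 -2.3] op 0.19 ff 112.7
w1.png [458.3 -25.5  46. ] -101.36514870968398 304.14575746820833
origin [457.  -31.9  46. ]
w2.png [458.1 -25.2  46. ] -101.45002859897217 302.32987887635096
origin [456.9 -31.5  46. ]
```

View pics/w10v.png

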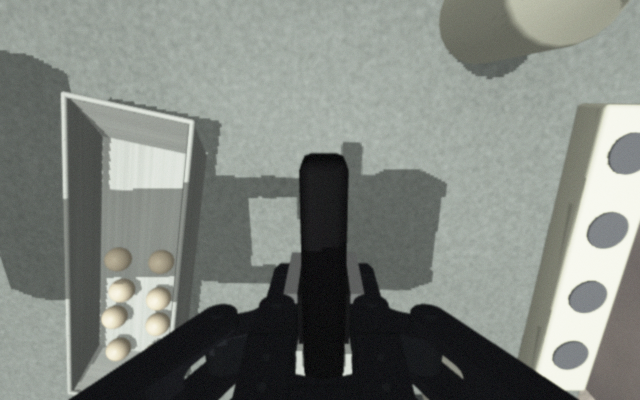

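The view shows the handle held, and the balls in the tray in two rows, (117-121, 259-349) and (157-160, 261-324). The rearmost two sit at row 260.

```bash
cat >> h.py <<'E'
O=np.array([457,-31.5,0]);_a=np.radians(-101.3);U=np.array([np.cos(_a),np.sin(_a),0]);V=np.array([-np.sin(_a),np.cos(_a),0])
def tr(p): p=np.asarray(p)-O;return np.round([p@U,p@V,p[2]],1)
def wo(x,y,z): return O+x*U+y*V+[0,0,z]
E
python3 - <<'E'
from h import *
np.set_printoptions(precision=1,suppress=True)
K,E=load("w10.png")[1:]
for p in[(117,259),(160,261),(121,291),(158,299),(114,317),(157,324),(117,349)]:print(tr(onz(K,E,*p,15)),end=' ')
print();plan(wo(-170,0,170),down(78.7))
E
```

```text
[ -2.4 -22.3  15. ] [-9.2 19.9 15. ] [ 34.2 -17.4  15. ] [35.9 20.6 15. ] [ 68.2 -23.9  15. ] [67.6 21.4 15. ] [110.1 -19.8  15. ] 
p [640.   54.4 173.2] shift [ 0.7 -1.2  0. ] dist@end axes [ 0.4 -1.4  0. ] turn [-0.   0.   0.4] rows>=3.5
```

```bash
python3 -m handwheel '[[[0,0,0.21],[0,0,0],5],[[0,0,0.213],[0,0,0],5],[[0,0,0],[0.1,-0.35,0],5],[[0,0,0],[0.1,-0.35,0],5],[[0,0,0],[0.1,-0.35,0],5],[[0,0,0],[0.1,-0.3,0],5],[[0,0,0],[0,0,0],5],[[0,0,0],[0,0,0],5],[[0,0,0],[0,0,0],5]]'; python3 - <<'E'
from h import *
st();print(tr(manip.sense()["position"]));plan(wo(-171.5,0,90),down(78.7))
E
```

```text
time: 22.35
position: [492.0, 133.0, 173.0]
eef_rot: [[0.197, 0.98, -0.001], [0.98, -0.197, -0.001], [-0.001, -0.0, -1.0]]
force: [-0.4, 0.2, -1.5]
opening: 0.186
finger_force: 113.0
t22.4 p [492. 133. 173.] yaw 78.6 z [-0.001 -0.001 -1.   ] q [ 7. 13. 99. -0. 68. 19.] F [-0.4  0.2 -1.5] op 0.19 ff 113.0
[-168.1    2.1  173. ]
p [492. 133. 173.] shift [ 0.029 -0.017  0.691] dist@end axes [ 0.028 -0.018  0.691] turn [-0.001  0.002 -0.002] rows>=1.7
```

```bash
python3 -m handwheel '[[[0,0,0],[-0.028,-0.017,0],5],[[0,0,0],[0,0,0.3],5],[[0,0,0],[0,0,0.25],5],[[0,0,0],[0,0,0.14],5],[[0,0,0],[0,0,0],5],[[0,0,0],[0,0,0],5]]'; python3 - <<'E'
from h import *
st();print(tr(manip.sense()["position"]))
E
```

```text
time: 22.95
position: [489.6, 129.9, 90.9]
eef_rot: [[0.197, 0.98, -0.0], [0.98, -0.197, -0.0], [-0.0, -0.0, -1.0]]
force: [0.6, 0.2, -1.0]
opening: 0.189
finger_force: 113.0
t22.9 p [489.6 129.9  90.9] yaw 78.6 z [-0. -0. -1.] q [  7.  17. 107.  -0.  56.  18.] F [ 0.6  0.2 -1. ] op 0.19 ff 113.0
[-164.6    0.3   90.9]
```

```bash
python3 -m handwheel '[[[0,0,0],[0.058,0,0],5],[[0,0,0],[0,0,0],5],[[0,0,0],[0,0,0.12],5],[[0,0,0],[0,0,0.07],5],[[0,0,0],[0,0,0.015],5],[[0,0,0],[0,0,0],5],[[0,0,0],[0,0,0],5]]'; python3 - <<'E'
from h import *
st();print(tr(manip.sense()["position"]))
E
```

```text
time: 23.65
position: [490.1, 137.0, 66.6]
eef_rot: [[0.197, 0.98, -0.0], [0.98, -0.197, -0.001], [-0.001, -0.0, -1.0]]
force: [-1.2, -2.0, -1.3]
opening: 0.189
finger_force: 113.1
t23.6 p [490.1 137.   66.6] yaw 78.7 z [-0.    -0.001 -1.   ] q [  8.  19. 108.  -0.  53.  19.] F [-1.2 -2.  -1.3] op 0.19 ff 113.1
[-171.7   -0.6   66.6]
```

```bash
python3 -m handwheel '[[[0,0,0],[-0.01,0,0.012],5],[[0,0,0],[0,0,0],5],[[0,0,0],[0,0,0],5]]'; python3 - <<'E'
from h import *
st();print(tr(manip.sense()["position"]))
a=snap("scene","scene6.png")[0];b=snap("side","side6.png")[0]
np.set_printoptions(precision=1,suppress=True)
for f in("scene6.png","side6.png"):
    K,E=load(f)[1:];print(f,[proj(K,E,wo(x,y,z)).tolist() for x,y,z in((-28,39,4),(-28,-39,4),(-118,39,36),(-118,-39,36),(150,0,46),(-160,0,46))])
A=cv2.resize(a[150:220,290:410,::-1],(600,350),interpolation=cv2.INTER_CUBIC);B=cv2.resize(b[200:285,280:380,::-1],(294,250),interpolation=cv2.INTER_CUBIC)
C=np.zeros((600,600,3),np.uint8);C[:350]=A;C[350:,:294]=B;cv2.imwrite("pics/s6.png",C)
E
```

```text
time: 23.95
position: [490.4, 135.9, 65.2]
eef_rot: [[0.197, 0.98, 0.001], [0.98, -0.197, -0.0], [-0.0, 0.001, -1.0]]
force: [-0.0, -1.5, 0.6]
opening: 0.19
finger_force: 113.4
t23.9 p [490.4 135.9  65.2] yaw 78.7 z [ 0.001 -0.    -1.   ] q [  8.  19. 108.  -0.  53.  19.] F [-0.  -1.5  0.6] op 0.19 ff 113.4
[-1.707e+02 -1.000e-01  6.520e+01]
scene6.png [[356.4753484005846, 197.63833447835745], [354.9913338413496, 180.19327333932324], [382.295280380482, 191.42772350097243], [380.15610167554763, 173.89527321093095], [305.90295906395295, 183.7832892694745], [393.22617661185507, 180.4106687039544]]
side6.png [[319.81831995282806, 247.22500519370178], [341.3091003159324, 255.6996393242148], [304.1370455708931, 256.35182878194416], [326.428179132346, 265.4969864990681], [357.40038265145165, 211.0051669760294], [307.4929444751257, 266.88396592962255]]
```

```bash
python3 -m handwheel '[[[0,0,0],[-0.06,0,0.008],5],[[0,0,0],[-0.12,0,0],5],[[0,0,0],[-0.12,0,0],5],[[0,0,0],[-0.12,0,0],5],[[0,0,0],[-0.12,0,0],5],[[0,0,0],[-0.12,0,0],5],[[0,0,0],[0,0,0],5]]' ; python3 - <<'E'
from h import *
st();print(tr(manip.sense()["position"]))
E
```

```text
time: 24.75
position: [474.8, 56.5, 64.5]
eef_rot: [[0.198, 0.98, 0.002], [0.98, -0.198, -0.001], [-0.001, 0.002, -1.0]]
force: [1.1, -0.7, 3.4]
opening: 0.19
finger_force: 113.8
t24.8 p [474.8  56.5  64.5] yaw 78.6 z [ 0.002 -0.001 -1.   ] q [ -2.  17. 112.  -0.  51.  10.] F [ 1.1 -0.7  3.4] op 0.19 ff 113.8
[-89.8   0.3  64.5]
```

```bash
python3 -m handwheel '[[[0,0,0],[-0.12,0,0],5],[[0,0,0],[-0.12,0,0],5],[[0,0,0],[-0.12,0,0],5],[[0,0,0],[-0.1,0,0],5],[[0,0,0],[0,0,0],5],[[0,0,0],[0,0,0],5]]' ; python3 - <<'E'
from h import *
st();print(tr(manip.sense()["position"]))
for n in("scene","side"):
    im,K,E=snap(n,n+"7.png");h=cv2.cvtColor(im,cv2.COLOR_RGB2HSV)
    m=((h[...,0]<25)&(h[...,1]>50)&(h[...,2]>100)).astype(np.uint8)
    u,v=[int(x) for x in proj(K,E,wo(70,0,20))]
    n_,l,s,c=cv2.connectedComponentsWithStats(m[v-40:v+40,u-60:u+60])
    for i in range(1,n_):
        if s[i,4]>4:print(n,s[i,4],tr(onz(K,E,*(c[i]+[u-60,v-40]),17)))
E
```

```text
time: 25.35
position: [464.2, 3.3, 64.6]
eef_rot: [[0.197, 0.98, 0.002], [0.98, -0.197, -0.001], [-0.0, 0.002, -1.0]]
force: [0.4, -0.6, 5.4]
opening: 0.189
finger_force: 114.1
t25.4 p [464.2   3.3  64.6] yaw 78.6 z [ 0.002 -0.001 -1.   ] q [ -8.  16. 114.  -0.  51.   3.] F [ 0.4 -0.6  5.4] op 0.19 ff 114.1
[-35.5   0.2  64.6]
```

```bash
python3 - <<'E'
from h import *
im,K,E=load("side0.png");h=cv2.cvtColor(im,cv2.COLOR_RGB2HSV)
for p in((385,352),(360,378),(343,402)):
    u,v=int(250+p[0]/4),int(135+p[1]/4);print(h[v,u],end=' ')
print(h[236,300],h[230,335])
for n in("scene7.png","side7.png"):
    im,K,E=load(n);h=cv2.cvtColor(im,cv2.COLOR_RGB2HSV)
    m=((h[...,0]>8)&(h[...,0]<25)&(h[...,1]>38)&(h[...,2]>90)).astype(np.uint8)
    u,v=[int(x) for x in proj(K,E,wo(70,0,20))]
    n_,l,s,c=cv2.connectedComponentsWithStats(m[v-40:v+40,u-60:u+60])
    for i in range(1,n_):
        if s[i,4]>4:print(n,s[i],tr(onz(K,E,*(c[i]+[u-60,v-40]),17)))
E
```

```text
[ 19  50 190] [ 19  46 200] [ 19  46 198] [ 60   7 110] [ 34  13 136]
scene7.png [89  0  9  1  9] [ -60.5 -185.8   17. ]
scene7.png [46 31 10 15 74] [111.4  -9.7  17. ]
scene7.png [55 32  9 14 60] [ 74.2 -11.8  17. ]
scene7.png [66 42  4  3  9] [46.2 11.7 17. ]
side7.png [ 59  29  18  16 125] [ 95.7 -10.1  17. ]
```

```bash
python3 -m handwheel '[[[0,0,0],[-0.05,0,0],5],[[0,0,0],[-0.05,0,0],5],[[0,0,0],[-0.02,0,0],5],[[0,0,0],[0,0,0],5]]' ; python3 - <<'E'
from h import *
st();print(tr(manip.sense()["position"]))
E
```

```text
time: 25.85
position: [462.0, -9.1, 64.7]
eef_rot: [[0.199, 0.98, 0.003], [0.98, -0.199, 0.002], [0.003, 0.003, -1.0]]
force: [2.2, 5.9, 6.6]
opening: 0.187
finger_force: 114.3
t25.9 p [462.   -9.1  64.7] yaw 78.5 z [ 0.003  0.002 -1.   ] q [-10.  16. 114.   0.  50.   1.] F [2.2 5.9 6.6] op 0.19 ff 114.3
[-22.9   0.5  64.7]
```

```bash
cat >> h.py <<'E'
def pv(p,deg,n,fwd=0,up=0):
    """n rows turning deg each about tool y with tool point p fixed, plus shift (mm/row) along +U and up; prints rows"""
    R=np.array(manip.sense()["eef_rot"]);r=Rn.from_euler('y',deg,degrees=True).as_matrix();out=[]
    for i in range(n):
        d=((np.eye(3)-r)@np.array(p)+R.T@(fwd*U+np.array([0,0,up])))/120
        out.append([round(np.radians(deg)/.5,3),np.round(d,3).tolist()]);R=R@r
    for o in out:print(o)
E
python3 - <<'E'
from h import *
pv((-52.5,0,61.5),-4,3,3,0);print();pv((-52.5,0,61.5),-4,3,4,8)
E
```

```text
[np.float64(-0.14), [0.01, 0.0, 0.032]]
[np.float64(-0.14), [0.01, 0.0, 0.033]]
[np.float64(-0.14), [0.01, 0.0, 0.035]]

[np.float64(-0.14), [0.002, 0.0, -0.035]]
[np.float64(-0.14), [-0.003, 0.0, -0.033]]
[np.float64(-0.14), [-0.007, 0.0, -0.03]]
```

```bash
python3 -m handwheel '[[[0,-0.14,0],[0.01,0,0.031],5],[[0,-0.14,0],[0.01,0,0.032],5],[[0,-0.14,0],[0.01,0,0.034],5],[[0,0,0],[0,0,0],5]]' ; python3 - <<'E'
from h import *
st();print(tr(manip.sense()["position"]))
E
```

```text
time: 26.25
position: [462.8, -5.5, 52.5]
eef_rot: [[0.19, 0.981, -0.038], [0.959, -0.194, -0.205], [-0.208, 0.003, -0.978]]
force: [0.9, 5.2, 10.2]
opening: 0.187
finger_force: 114.9
t26.2 p [462.8  -5.5  52.5] yaw 78.8 z [-0.038 -0.205 -0.978] q [ -0.  19. 113. -15.  52.  21.] F [ 0.9  5.2 10.2] op 0.19 ff 114.9
[-26.6   0.6  52.5]
```

```bash
python3 -m handwheel '[[[0,-0.14,0],[-0.01,0,-0.02],5],[[0,-0.14,0],[-0.015,0,-0.025],5],[[0,-0.14,0],[-0.02,0,-0.03],5],[[0,0,0],[-0.04,0,-0.07],5],[[0,0,0],[-0.04,0,-0.09],5],[[0,0,0],[0,0,0],5]]' ; python3 - <<'E'
from h import *
st();print(tr(manip.sense()["position"]))
E
```

```text
time: 26.85
position: [461.4, -11.0, 85.3]
eef_rot: [[0.182, 0.98, -0.077], [0.896, -0.197, -0.399], [-0.406, 0.003, -0.914]]
force: [0.7, -0.2, -4.1]
opening: 0.192
finger_force: 113.0
t26.9 p [461.4 -11.   85.3] yaw 78.5 z [-0.077 -0.399 -0.914] q [  7.  20. 109. -26.  62.  33.] F [ 0.7 -0.2 -4.1] op 0.19 ff 113.0
[-20.9   0.3  85.3]
```

```bash
python3 -m handwheel '[[[0,0,0],[-0.06,0,-0.13],5],[[0,0,0],[-0.1,0,-0.22],5],[[0,0,0],[-0.1,0,-0.22],5],[[0,0,0],[-0.08,0,-0.18],5],[[0,0,0],[0,0,0],5],[[0,0,0],[0,0,0],5],[[0,0,0],[0,0,0],5]]' ; python3 - <<'E'
from h import *
st();print(tr(manip.sense()["position"]))
f=[manip.sense()["force"][2]];
for k in range(2):
  for n in("scene","side"):
    im,K,E=snap(n,n+"8.png");f.append(manip.sense()["force"][2])
print("fz",np.mean(f))
for n in("scene8.png","side8.png"):
    im,K,E=load(n);h=cv2.cvtColor(im,cv2.COLOR_RGB2HSV)
    m=((h[...,0]>8)&(h[...,0]<28)&(h[...,1]>32)&(h[...,2]>70)).astype(np.uint8)
    u,v=[int(x) for x in proj(K,E,wo(70,0,20))]
    n_,l,s,c=cv2.connectedComponentsWithStats(m[v-60:v+60,u-70:u+80])
    for i in range(1,n_):
        if s[i,4]>6:q=c[i]+[u-70,v-60];print(n,q.round(),s[i,2:],"floor",tr(onz(K,E,*q,15)),"bowl",tr(onz(K,E,*q,130)))
a=load("scene8.png")[0];b=load("side8.png")[0]
A=cv2.resize(a[110:230,270:410,::-1],(560,480)[:2],interpolation=cv2.INTER_CUBIC);cv2.imwrite("pics/s8.png",A)
E
```

```text
time: 27.55
position: [459.2, -11.4, 181.1]
eef_rot: [[0.179, 0.98, -0.083], [0.895, -0.198, -0.399], [-0.408, -0.003, -0.913]]
force: [-0.9, 0.3, -4.8]
opening: 0.188
finger_force: 112.9
t27.6 p [459.2 -11.4 181.1] yaw 78.7 z [-0.083 -0.399 -0.913] q [  7.  14. 102. -24.  74.  27.] F [-0.9  0.3 -4.8] op 0.19 ff 112.9
[-20.2  -1.8 181.1]
fz -4.450803770093215
scene8.png [323. 158.] [ 22  17 239] floor [  83.9 -138.5   15. ] bowl [ 84.4 -43.9 130. ]
side8.png [315. 172.] [ 23   6 105] floor [323.3 273.   15. ] bowl [173.2 177.5 130. ]
side8.png [350. 187.] [ 23  20 295] floor [299.6 108.9  15. ] bowl [152.   31.3 130. ]
side8.png [340. 286.] [ 5  8 33] floor [-150.8 -102.5   15. ] bowl [-249.2 -156.9  130. ]
```

```bash
python3 - <<'E'
from h import *
np.set_printoptions(precision=1,suppress=True)
im,K,E=load("w7.png")
print(onz(K,E,311*1.6,189*1.6,120))
h=cv2.cvtColor(im,cv2.COLOR_RGB2HSV);m=((h[...,2]>190)&(h[...,1]<50)).astype(np.uint8);m[:,:425]=0;m[:235]=0;m[380:]=0;m[:,580:]=0
n,l,s,c=cv2.connectedComponentsWithStats(m);i=1+s[1:,4].argmax();print(s[i])
pts=np.array([p for cc in cv2.findContours((l==i).astype(np.uint8),0,1)[0] for p in cc[:,0]]);w=np.array([onz(K,E,*p,120)[:2] for p in pts])
A=np.c_[2*w,np.ones(len(w))];x=np.linalg.lstsq(A,(w**2).sum(1),rcond=None)[0];print("jar",x[:2],np.sqrt(x[2]+x[:2]@x[:2]))
K,E=load("scene8.png")[1:];im=load("scene8.png")[0];h=cv2.cvtColor(im,cv2.COLOR_RGB2HSV)
u,v=proj(K,E,[514,-409,120]);print(u,v,h[int(v),int(u)-20:int(u)+20,2])
E
```

```text
[ 518.6 -409.2  120. ]
[ 429  246  138  108 2690]
jar [ 513.3 -410.1] 54.81154567301688
241.41318950030075 204.61006822475758 [133 143 177 204 199 159 120 111 113 114 116 119 121 122 123 125 126 127
 128 129 129 130 131 130 131 131 131 130 130 129 130 127 126 124 122 139
 187 207 182 146]
```

```bash
python3 - <<'E'
from h import *
J=np.array([514,-409.5,0])
R=np.array(manip.sense()["eef_rot"]);lip=np.array(manip.sense()["position"])+R@[-142.5,0,61.5];print("lip",lip)
plan(J-173*U+[0,0,165])
E
```

```text
lip [ 429.31427508 -163.3933491   183.49302992]
p [459.8 -11.2 181.4] shift [-1.518  1.095  0.827] dist@end axes [-1.518  1.095  0.827] turn [0. 0. 0.] rows>=5.0
```

```bash
python3 -m handwheel '[[[0,0,0],[-0.05,0.036,0.027],5],[[0,0,0],[-0.1,0.073,0.055],5],[[0,0,0],[-0.152,0.11,0.083],5],[[0,0,0],[-0.152,0.11,0.083],5],[[0,0,0],[-0.152,0.11,0.083],5],[[0,0,0],[-0.152,0.11,0.083],5],[[0,0,0],[-0.152,0.11,0.083],5],[[0,0,0],[-0.152,0.11,0.083],5],[[0,0,0],[-0.152,0.11,0.083],5],[[0,0,0],[-0.152,0.11,0.083],5],[[0,0,0],[-0.1,0.073,0.055],5],[[0,0,0],[-0.05,0.036,0.027],5],[[0,0,0],[0,0,0],5],[[0,0,0],[0,0,0],5]]'; python3 - <<'E'
from h import *
J=np.array([514,-409.5,0]);st()
s=manip.sense();R=np.array(s["eef_rot"]);lip=np.array(s["position"])+R@[-142.5,0,61.5]-J;print("lip rel jar U,V,z",lip@U,lip@V,lip[2])
pv((-142.5,0,61.5),4,6,0,-4);print();pv((-142.5,0,61.5),4,1,0,0)
E
```

```text
time: 29.15
position: [548.4, -239.0, 165.7]
eef_rot: [[0.179, 0.98, -0.081], [0.896, -0.197, -0.399], [-0.407, -0.001, -0.913]]
force: [-0.2, 0.4, -3.5]
opening: 0.19
finger_force: 112.9
t29.1 p [ 548.4 -239.   165.7] yaw 78.7 z [-0.081 -0.399 -0.913] q [-16.  21.  94. -26.  66.   6.] F [-0.2  0.4 -3.5] op 0.19 ff 112.9
lip rel jar U,V,z -18.77079211358961 0.1426765439346398 167.5233709117723
[np.float64(0.14), [-0.025, 0.0, -0.051]]
[np.float64(0.14), [-0.027, 0.0, -0.05]]
[np.float64(0.14), [-0.029, 0.0, -0.05]]
[np.float64(0.14), [-0.032, 0.0, -0.049]]
[np.float64(0.14), [-0.034, 0.0, -0.049]]
[np.float64(0.14), [-0.036, 0.0, -0.048]]

[np.float64(0.14), [-0.039, 0.0, -0.082]]
```

```bash
python3 -m handwheel '[[[0,0.14,0],[-0.019,0,-0.036],5],[[0,0.14,0],[-0.022,0,-0.035],5],[[0,0.14,0],[-0.025,0,-0.034],5],[[0,0.14,0],[-0.029,0,-0.033],5],[[0,0,0],[0,0,0],5],[[0,0,0],[0,0,0],5]]'; python3 - <<'E'
from h import *
J=np.array([514,-409.5,0]);st()
s=manip.sense();R=np.array(s["eef_rot"]);lip=np.array(s["position"])+R@[-142.5,0,61.5]-J;print("lip rel jar U,V,z",lip@U,lip@V,lip[2])
pv((-142.5,0,61.5),6,8,0,0);pv((-142.5,0,61.5),6,5,0,-3)
E
```

```text
time: 29.75
position: [547.2, -244.7, 185.1]
eef_rot: [[0.195, 0.98, -0.028], [0.971, -0.197, -0.138], [-0.141, -0.001, -0.99]]
force: [-0.6, 0.5, -3.1]
opening: 0.189
finger_force: 113.0
t29.8 p [ 547.2 -244.7  185.1] yaw 78.6 z [-0.028 -0.138 -0.99 ] q [-26.  19.  89.  -8.  70. -12.] F [-0.6  0.5 -3.1] op 0.19 ff 113.0
lip rel jar U,V,z -18.362984756641296 0.12324409011370685 144.26876892571636
[np.float64(0.209), [-0.06, 0.0, -0.121]]
[np.float64(0.209), [-0.06, 0.0, -0.121]]
[np.float64(0.209), [-0.06, 0.0, -0.121]]
[np.float64(0.209), [-0.06, 0.0, -0.121]]
[np.float64(0.209), [-0.06, 0.0, -0.121]]
[np.float64(0.209), [-0.06, 0.0, -0.121]]
[np.float64(0.209), [-0.06, 0.0, -0.121]]
[np.float64(0.209), [-0.06, 0.0, -0.121]]
[np.float64(0.209), [-0.057, 0.0, -0.097]]
[np.float64(0.209), [-0.059, 0.0, -0.096]]
[np.float64(0.209), [-0.062, 0.0, -0.096]]
[np.float64(0.209), [-0.064, 0.0, -0.097]]
[np.float64(0.209), [-0.067, 0.0, -0.097]]
```

```bash
python3 -m handwheel '[[[0,0,0],[0.01,0,0.1],5],[[0,0.209,0],[-0.06,0,-0.121],5],[[0,0.209,0],[-0.06,0,-0.118],5],[[0,0.209,0],[-0.06,0,-0.115],5],[[0,0.209,0],[-0.06,0,-0.115],5],[[0,0.209,0],[-0.06,0,-0.12],5],[[0,0.209,0],[-0.06,0,-0.121],5],[[0,0.209,0],[-0.06,0,-0.121],5],[[0,0.209,0],[-0.06,0,-0.121],5],[[0,0,0],[0,0,0],5],[[0,0,0],[0,0,0],5],[[0,0,0],[0,0,0],5],[[0,0,0],[0,0,0],5]]'; python3 - <<'E'
from h import *
J=np.array([514,-409.5,0]);st()
s=manip.sense();R=np.array(s["eef_rot"]);lip=np.array(s["position"])+R@[-142.5,0,61.5]-J;print("lip rel jar U,V,z",lip@U,lip@V,lip[2])
E
```

```text
time: 31.05
position: [532.6, -322.0, 269.2]
eef_rot: [[0.149, 0.981, 0.125], [0.754, -0.195, 0.628], [0.64, 0.0, -0.768]]
force: [-0.2, -0.3, -1.6]
opening: 0.189
finger_force: 113.6
t31.1 p [ 532.6 -322.   269.2] yaw 78.8 z [ 0.125  0.628 -0.768] q [-54.  31.  68.  30. 108. -40.] F [-0.2 -0.3 -1.6] op 0.19 ff 113.6
lip rel jar U,V,z -19.262881496983805 1.2365539536457053 130.76317986901813
```

```bash
python3 -m handwheel '[[[0,0,0],[0.1,0,-0.12],5],[[0,0,0],[0.1,0,-0.12],5],[[0,0,0],[0.1,0,-0.12],5],[[0,0,0],[0.1,0,-0.12],5],[[0,-0.209,0],[0.047,0,0.127],5],[[0,-0.209,0],[0.047,0,0.127],5],[[0,-0.209,0],[0.047,0,0.127],5],[[0,-0.209,0],[0.047,0,0.127],5],[[0,-0.209,0],[0.047,0,0.127],5],[[0,-0.209,0],[0.047,0,0.127],5],[[0,-0.14,0],[0.03,0,0.084],5],[[0,0,0],[0.3,0,0],5],[[0,0,0],[0.3,0,0],5],[[0,0,0],[0,0,0],5],[[0,0,0],[0,0,0],5]]'; python3 - <<'E'
from h import *
st()
a=snap("scene","scene9.png")[0];b=snap("side","side9.png")[0]
A=cv2.resize(a[130:260,200:420,::-1],(660,390),interpolation=cv2.INTER_CUBIC);B=cv2.resize(b[130:290,280:420,::-1],(170,195),interpolation=cv2.INTER_CUBIC)
B2=cv2.resize(a[180:245,215:270,::-1],(165,195),interpolation=cv2.INTER_CUBIC);B3=cv2.resize(b[190:285,290:390,::-1],(205,195),interpolation=cv2.INTER_CUBIC)
C=np.zeros((590,660,3),np.uint8);C[:390]=A;C[395:,:170]=B;C[395:,175:340]=B2;C[395:,345:550]=B3
cv2.imwrite("pics/s9.png",C)
E
```

```text
time: 32.55
position: [560.4, -180.2, 267.0]
eef_rot: [[0.193, 0.981, 0.001], [0.981, -0.193, -0.002], [-0.002, 0.001, -1.0]]
force: [0.6, 0.2, -2.2]
opening: 0.19
finger_force: 113.5
t32.5 p [ 560.4 -180.2  267. ] yaw 78.9 z [ 0.001 -0.002 -1.   ] q [-25.  16.  81.  -0.  83. -13.] F [ 0.6  0.2 -2.2] op 0.19 ff 113.5
```

View pics/s9.png

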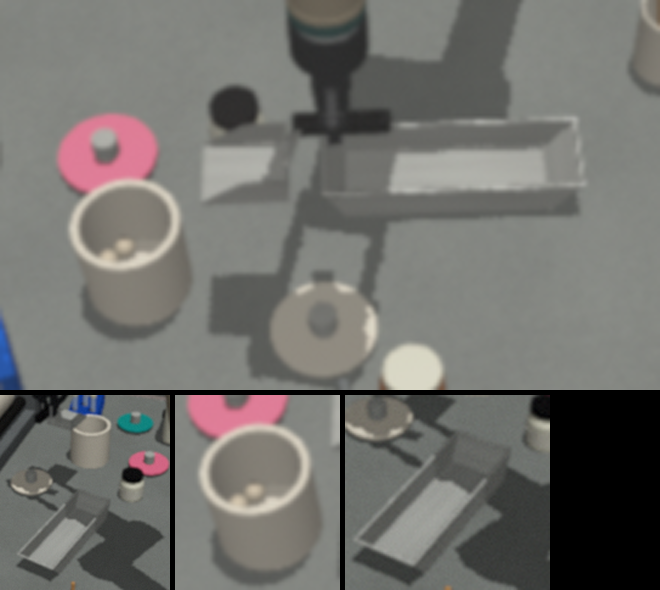

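The tray and scoop are empty, balls show inside the jar at (110,250), and none lies astray. Now the scoop goes back into the tray.

```bash
python3 - <<'E'
from h import *
plan(wo(-97.5,0,140),down(78.7))
E
```

```text
p [ 560.3 -182.1  266.7] shift [ 1.876 -1.091  1.051] dist@end axes [ 1.875 -1.09   1.056] turn [ 0.002  0.004 -0.   ] rows>=5.9
```

```bash
python3 -m handwheel '[[[0,0.004,0],[0.268,-0.156,0.15],5],[[0,0,0],[0.268,-0.156,0.15],5],[[0,0,0],[0.268,-0.156,0.15],5],[[0,0,0],[0.268,-0.156,0.15],5],[[0,0,0],[0.268,-0.156,0.15],5],[[0,0,0],[0.268,-0.156,0.15],5],[[0,0,0],[0.268,-0.155,0.15],5],[[0,0,0],[0,0,0],5],[[0,0,0],[0,0,0],5]]'; python3 - <<'E'
from h import *
st();print(tr(manip.sense()["position"]));plan(wo(-97.5,0,66),down(78.7))
E
```

```text
time: 33.55
position: [476.5, 64.0, 140.2]
eef_rot: [[0.196, 0.981, 0.0], [0.981, -0.196, 0.0], [0.0, 0.0, -1.0]]
force: [0.6, -0.3, -1.5]
opening: 0.19
finger_force: 113.5
t33.5 p [476.5  64.  140.2] yaw 78.7 z [ 0.  0. -1.] q [ -1.  12. 106.   0.  62.  11.] F [ 0.6 -0.3 -1.5] op 0.19 ff 113.5
[-97.4   0.4 140.2]
p [476.5  64.  140.2] shift [ 0.001 -0.004  0.618] dist@end axes [ 0.001 -0.003  0.618] turn [ 0.001 -0.     0.   ] rows>=1.5
```

```bash
python3 -m handwheel '[[[0,0,0],[0,-0.003,0.2],5],[[0,0,0],[0,0,0.25],5],[[0,0,0],[0,0,0.12],5],[[0,0,0],[0,0,0.05],5],[[0,0,0],[0,0,0.01],5],[[0,0,0],[0,0,0],5],[[0,0,0],[0,0,0],5]]'; python3 - <<'E'
from h import *
st();print(tr(manip.sense()["position"]))
E
```

```text
time: 34.25
position: [477.3, 64.0, 65.6]
eef_rot: [[0.197, 0.98, 0.003], [0.98, -0.197, 0.001], [0.001, 0.003, -1.0]]
force: [-0.3, 0.0, -2.0]
opening: 0.187
finger_force: 113.6
t34.2 p [477.3  64.   65.6] yaw 78.6 z [ 0.003  0.001 -1.   ] q [ -1.  17. 112.   0.  51.  11.] F [-0.3  0.  -2. ] op 0.19 ff 113.6
[-97.6   1.2  65.6]
```

```bash
python3 -m handwheel '[[[0,0,0],[0,0,0.01],5],[[0,0,0],[0,0,0],5],[[0,0,0],[0,0,0],25],[[0,0,0],[0,0,0],40],[[0,0,0],[0,0,0],60],[[0,0,0],[0,0,0],60],[[0,0,0],[0,0,-0.1],60],[[0,0,0],[0,0,-0.3],60],[[0,0,0],[0,0,-0.4],60],[[0,0,0],[0,0,-0.4],60],[[0,0,0],[0,0,-0.4],85],[[0,0,0],[0,0,-0.3],85],[[0,0,0],[0,0,0],85]]' 60; python3 - <<'E'
from h import *
st();snap("wrist","w11.png");plan([610,-230,280])
im,K,E=load("w11.png")
m=(im.max(2)<45).astype(np.uint8);m[:,:280]=0;m[:,370:]=0;m[260:]=0
n,l,s,c=cv2.connectedComponentsWithStats(m);i=1+s[1:,4].argmax();print(s[i])
for v in (s[i][1]+4,s[i][1]+s[i][3]-5):
    x=np.where(l[v]==i)[0];print(v,tr(onz(K,E,(x[0]+x[-1])/2,v,92)))
E
```

```text
time: 35.55
position: [479.0, 64.2, 297.1]
eef_rot: [[0.197, 0.98, 0.012], [0.98, -0.197, 0.001], [0.003, 0.012, -1.0]]
force: [0.7, -0.4, -0.3]
opening: 0.992
finger_force: 0.0
t35.5 p [479.   64.2 297.1] yaw 78.7 z [ 0.012  0.001 -1.   ] q [-1.  6. 90.  0. 84. 11.] F [ 0.7 -0.4 -0.3] op 0.99 ff 0.0
p [477.4  64.2 294. ] shift [-2.187  1.564  0.122] dist@end axes [-2.187  1.564  0.122] turn [0. 0. 0.] rows>=6.6
[ 311  118   17   92 1378]
122 [-152.9    0.5   92. ]
205 [-64.6   0.7  92. ]
```

```bash
python3 -m handwheel '[[[0,0,0],[-0.312,0.223,0.017],85],[[0,0,0],[-0.312,0.223,0.017],85],[[0,0,0],[-0.312,0.223,0.017],85],[[0,0,0],[-0.312,0.223,0.017],85],[[0,0,0],[-0.312,0.223,0.017],85],[[0,0,0],[-0.312,0.223,0.017],85],[[0,0,0],[-0.312,0.223,0.017],85],[[0,0,0],[0,0,0],85],[[0,0,0],[0,0,0],85],[[0,0,0],[0,0,0],85]]'; python3 - <<'E'
from h import *
np.set_printoptions(precision=1,suppress=True)
st();im,K,E=snap("wrist","w12.png");s=snap("scene","scene12.png")
u,v=proj(K,E,[610,-260,16]);print("expect",u,v,"knob",proj(K,E,[610,-260,46]))
g=cv2.GaussianBlur(im[:,:,::-1],(3,3),0).astype(int)
h=cv2.cvtColor(im,cv2.COLOR_RGB2HSV)
u,v=int(u),int(v)
for dv in range(-60,61,12): print(v+dv,[tuple(int(t) for t in h[v+dv,x]) for x in range(u-72,u+73,12)] if 0<=v+dv<400 else '')
E
```

```text
time: 36.6
position: [607.3, -228.5, 275.6]
eef_rot: [[0.196, 0.981, -0.002], [0.981, -0.196, 0.003], [0.002, -0.003, -1.0]]
force: [0.1, 0.0, 0.9]
opening: 0.993
finger_force: 0.0
t36.6 p [ 607.3 -228.5  275.6] yaw 78.7 z [-0.  0. -1.] q [-27.  21.  72.   0.  87. -15.] F [0.1 0.  0.9] op 0.99 ff 0.0
expect 331.26970263804907 188.72350435565727 knob [331.8 195.6]
128 [(69, 20, 91), (40, 16, 95), (68, 10, 100), (69, 18, 98), (27, 26, 176), (26, 24, 177), (30, 8, 247), (30, 7, 249), (27, 9, 249), (26, 8, 249), (27, 9, 249), (60, 10, 161), (66, 16, 158)]
140 [(54, 13, 100), (64, 21, 97), (66, 16, 160), (34, 17, 212), (26, 22, 194), (25, 27, 179), (24, 27, 179), (39, 16, 113), (26, 29, 177), (28, 22, 222), (30, 8, 247), (27, 10, 243), (57, 16, 164)]
152 [(72, 13, 96), (68, 11, 93), (70, 14, 162), (27, 9, 246), (30, 7, 249), (26, 8, 249), (38, 17, 175), (65, 9, 165), (45, 12, 132), (28, 23, 176), (21, 23, 177), (26, 29, 174), (66, 13, 99)]
164 [(60, 11, 96), (60, 11, 96), (67, 14, 162), (36, 14, 188), (27, 9, 249), (27, 9, 249), (27, 11, 248), (54, 6, 219), (50, 7, 212), (27, 27, 177), (2
[... 710 characters left out ...]
, 18, 98), (60, 6, 86), (72, 14, 94), (70, 15, 150), (60, 13, 135), (64, 18, 102), (75, 11, 92), (60, 8, 98)]
224 [(63, 14, 165), (70, 9, 168), (69, 16, 159), (63, 14, 159), (67, 14, 165), (73, 15, 158), (75, 16, 157), (67, 16, 148), (60, 16, 98), (65, 16, 93), (72, 13, 98), (68, 11, 95), (60, 16, 98)]
236 [(64, 11, 158), (65, 10, 159), (70, 10, 159), (63, 14, 160), (64, 13, 160), (69, 17, 149), (64, 11, 164), (64, 11, 162), (60, 10, 158), (67, 14, 161), (72, 13, 95), (70, 16, 97), (71, 21, 99)]
248 [(71, 13, 160), (54, 16, 163), (60, 11, 160), (63, 16, 160), (63, 14, 160), (68, 13, 155), (70, 14, 160), (68, 13, 159), (60, 13, 161), (66, 15, 165), (69, 16, 160), (57, 14, 162), (73, 15, 155)]
```

The lid isn't where I left it (it was knocked aside, as the task warned), so I'll segment the disc by hue and fit it.

```bash
cat > lid.py <<'E'
from h import *
np.set_printoptions(precision=1,suppress=True)
def lid(f,z=16,box=(240,440,60,260)):
    im,K,E=load(f);h=cv2.cvtColor(cv2.GaussianBlur(im,(3,3),0),cv2.COLOR_RGB2HSV)
    m=((h[...,0]<45)&(h[...,0]>15)&(h[...,2]>160)&(h[...,1]<40)).astype(np.uint8)
    b=np.zeros_like(m);b[box[2]:box[3],box[0]:box[1]]=1;m&=b
    m=cv2.morphologyEx(m,cv2.MORPH_CLOSE,np.ones((5,5)));n,l,s,c=cv2.connectedComponentsWithStats(m);i=1+s[1:,4].argmax();print(s[i])
    hull=cv2.convexHull(np.argwhere(l==i)[:,::-1])[:,0]
    w=np.array([onz(K,E,*p,z)[:2] for p in hull])
    x=np.linalg.lstsq(np.c_[2*w,np.ones(len(w))],(w**2).sum(1),rcond=None)[0];r=np.sqrt(x[2]+x[:2]@x[:2])
    print(f,"lid",x[:2],"r",r,"res",np.std(np.linalg.norm(w-x[:2],axis=1)));return x[:2]
E
python3 - <<'E'
from lid import *
c=lid("w12.png")
im,K,E=load("w12.png");print(proj(K,E,[*c,16]),proj(K,E,[*c,46]))
c2=lid("scene12.png",16,(270,350,200,280))
h=cv2.cvtColor(im,cv2.COLOR_RGB2HSV);v=int(proj(K,E,[*c,46])[1])
u=int(proj(K,E,[*c,46])[0]);print([tuple(int(t) for t in h[v,x]) for x in range(u-30,u+31,4)])
E
```

```text
[ 293   99  101  102 7152]
w12.png lid [ 632.1 -217.1] r 59.86242444775772 res 0.7477373158617284
[342.6 151.4] [344.  155.8]
[290 224  58  39 838]
scene12.png lid [ 665.6 -190.8] r 91.72426213781279 res 16.194751985550706
[(26, 8, 249), (30, 8, 248), (26, 8, 249), (26, 8, 249), (24, 11, 239), (51, 8, 226), (56, 8, 226), (53, 10, 224), (56, 9, 224), (51, 8, 215), (56, 10, 185), (38, 13, 153), (30, 12, 241), (27, 21, 220), (24, 26, 183), (24, 24, 173)]
```

```bash
python3 - <<'E'
from h import *
plan([631.5,-217.3,80],down(78.7))
E
```

```text
p [ 607.6 -228.1  276.8] shift [0.125 0.179 1.64 ] dist@end axes [0.128 0.177 1.64 ] turn [-0.002 -0.003  0.001] rows>=4.0
```

```bash
python3 -m handwheel '[[[0,-0.003,0],[0.13,0.178,0.2],85],[[0,0,0],[0,0,0.36],85],[[0,0,0],[0,0,0.36],75],[[0,0,0],[0,0,0.36],65],[[0,0,0],[0,0,0.36],65],[[0,0,0],[0,0,0],65],[[0,0,0],[0,0,0],65]]'; python3 - <<'E'
from h import *
st();im,K,E=snap("wrist","w13.png")
u,v=proj(K,E,[631.5,-217.3,46]);print(u,v)
h=cv2.cvtColor(im,cv2.COLOR_RGB2HSV)
for y in(int(v)-15,int(v),int(v)+15):
    if y<400:print(y,[(x,)+tuple(int(t) for t in h[y,x]) for x in range(int(u)-48,int(u)+49,6)])
E
```

```text
time: 37.4
position: [632.3, -217.8, 80.9]
eef_rot: [[0.196, 0.981, -0.0], [0.981, -0.196, -0.001], [-0.001, -0.0, -1.0]]
force: [-0.3, -0.4, 0.6]
opening: 0.76
finger_force: 0.0
t37.4 p [ 632.3 -217.8   80.9] yaw 78.7 z [-0.    -0.001 -1.   ] q [-25.  30.  86.  -0.  64. -14.] F [-0.3 -0.4  0.6] op 0.76 ff 0.0
322.48236862588107 240.86510074830093
225 [(274, 26, 24, 173), (280, 26, 25, 174), (286, 27, 28, 173), (292, 23, 26, 175), (298, 24, 28, 174), (304, 55, 15, 99), (310, 47, 11, 159), (316, 50, 10, 161), (322, 53, 16, 143), (328, 54, 9, 137), (334, 66, 10, 134), (340, 65, 12, 131), (346, 45, 15, 102), (352, 21, 26, 169), (358, 25, 27, 173), (364, 25, 25, 174), (370, 24, 28, 174)]
240 [(274, 28, 22, 173), (280, 21, 29, 176), (286, 23, 23, 175), (292, 24, 24, 172), (298, 26, 25, 161), (304, 60, 6, 132), (310, 69, 14, 131), (316, 54, 10, 132), (322, 50, 12, 133), (328, 53, 7, 140), (334, 48, 9, 137), (340, 60, 13, 138), (346, 47, 14, 132), (352, 30, 15, 139), (358, 25, 25, 176), (364, 23, 24, 173), (370, 24, 23, 174)]
255 [(274, 26, 22, 200), (280, 25, 13, 238), (286, 27, 10, 245), (292, 27, 9, 246), (298, 30, 9, 246), (304, 28, 21, 172), (310, 50, 12, 133), (316, 39, 14, 132), (322, 48, 9, 135), (328, 35, 11, 134), (334, 54, 10, 134), (340, 43, 13, 136), (346, 50, 11, 142), (352, 23, 23, 174), (358, 23, 25, 173), (364, 26, 25, 174), (370, 24, 24, 173)]
```

```bash
python3 -m handwheel '[[[0,0,0],[0,0.016,0.2],65],[[0,0,0],[0,0,0.2],65],[[0,0,0],[0,0,0.085],60],[[0,0,0],[0,0,0],60],[[0,0,0],[0,0,0],40],[[0,0,0],[0,0,0],20],[[0,0,0],[0,0,0],20],[[0,0,0],[0,0,0],20],[[0,0,0],[0,0,0],20],[[0,0,0],[0,0,0],20]]' 60; python3 - <<'E'
from h import *
st()
E
```

```text
time: 38.45
position: [635.1, -219.6, 24.3]
eef_rot: [[0.197, 0.98, 0.003], [0.98, -0.197, -0.002], [-0.002, 0.003, -1.0]]
force: [-2.7, 0.7, 5.7]
opening: 0.354
finger_force: 59.5
t38.5 p [ 635.1 -219.6   24.3] yaw 78.7 z [ 0.003 -0.002 -1.   ] q [-25.  33.  89.  -0.  58. -14.] F [-2.7  0.7  5.7] op 0.35 ff 59.5
```

```bash
python3 -m handwheel '[[[0,0,0],[0,0,-0.15],20],[[0,0,0],[0,0,-0.3],20],[[0,0,0],[0,0,-0.4],20],[[0,0,0],[0,0,-0.4],20],[[0,0,0],[0,0,-0.35],20],[[0,0,0],[0,0,0],20],[[0,0,0],[0,0,0],20]]'; python3 - <<'E'
from h import *
np.set_printoptions(precision=1,suppress=True)
st();plan([513.8,-411,215],down(78.7))
im,K,E=snap("scene","scene13.png");u,v=proj(K,E,[514,-409.5,120]);print(u,v)
h=cv2.cvtColor(im,cv2.COLOR_RGB2HSV)[...,2]
print(h[int(v),int(u)-24:int(u)+25]);print(int(v),h[int(v)-20:int(v)+21,int(u)])
a=load("scene8.png")[0];d=np.abs(a.astype(int)-im).max(2)[185:240,215:270];print("jar outline diff",(d>40).sum())
# disc fit with lid in hand
im,K,E=snap("wrist","w14.png");z=manip.sense()["position"][2]-24.3+16
hh=cv2.cvtColor(im,cv2.COLOR_RGB2HSV);m=((hh[...,0]<45)&(hh[...,0]>15)&(hh[...,2]>160)&(hh[...,1]<40)).astype(np.uint8);m[:130]=m[:130]
c0=proj(K,E,np.array(manip.sense()["position"])*[1,1,0]+[0,0,z]);print("disc expected px",c0)
for vv in range(150,int(c0[1])+40,12):
    x=np.where(m[vv])[0]
    if len(x):print(vv,x[0],x[-1],onz(K,E,x[0],vv,z)[:2],onz(K,E,x[-1],vv,z)[:2])
E
```

```text
time: 39.15
position: [634.4, -219.0, 215.5]
eef_rot: [[0.197, 0.98, 0.003], [0.98, -0.197, -0.002], [-0.001, 0.003, -1.0]]
force: [0.1, 0.2, -2.9]
opening: 0.353
finger_force: 60.0
t39.1 p [ 634.4 -219.   215.5] yaw 78.7 z [ 0. -0. -1.] q [-25.  25.  75.  -0.  80. -14.] F [ 0.1  0.2 -2.9] op 0.35 ff 60.0
p [ 634.4 -219.   215.5] shift [-1.8 -0.7  0. ] dist@end axes [-1.8 -0.7  0. ] turn [ 0.  0. -0.] rows>=4.6
241.2614217828544 204.64063760066728
[131 131 132 131 134 144 178 205 201 160 121 111 113 115 117 119 120 123
 124 125 126 128 128 129 130 131 131 131 131 132 132 131 131 129 129 128
 127 124 122 140 188 208 182 146 133 135 136 135 135]
204 [223 223 223 223 222 219 217 200 161 137 131 131 130 131 130 130 130 131
 130 130 130 130 129 128 127 145 187 204 196 176 151 136 155 197 212 192
 156 135 132 132 132]
jar outline diff 31
disc expected px [323.1 262.1]
150 277 369 [ 623.5 -158.6] [ 664.5 -166.8]
162 256 393 [ 612.8 -162.1] [ 674.4 -174.4]
174 240 408 [ 604.1 -166.1] [ 680.5 -181.3]
186 227 419 [ 596.5 -170.5] [ 684.9 -188.1]
198 219 426 [ 591.1 -175.4] [ 687.5 -194.6]
210 213 433 [ 586.5 -180.6] [ 690.2 -201.3]
222 208 436 [ 582.3 -186.1] [ 691.  -207.8]
234 205 439 [ 579.  -191.9] [ 691.9 -214.4]
246 46 440 [ 499.2 -182.6] [ 691.8 -221. ]
258 31 440 [ 488.8 -187.3] [ 691.2 -227.6]
270 207 438 [ 573.9 -211.2] [ 689.6 -234.2]
282 210 436 [ 573.3 -218.2] [ 687.9 -241. ]
294 215 430 [ 573.7 -225.6] [ 684.2 -247.6]
```

```bash
python3 - <<'E'
import numpy as np
w=np.array([[623.5,-158.6],[664.5,-166.8],[612.8,-162.1],[674.4,-174.4],[604.1,-166.1],[680.5,-181.3],[596.5,-170.5],[684.9,-188.1],[591.1,-175.4],[687.5,-194.6],[586.5,-180.6],[690.2,-201.3],[582.3,-186.1],[691,-207.8],[579,-191.9],[691.9,-214.4],[691.8,-221],[691.2,-227.6],[573.9,-211.2],[689.6,-234.2],[573.3,-218.2],[687.9,-241],[573.7,-225.6],[684.2,-247.6]])
x=np.linalg.lstsq(np.c_[2*w,np.ones(len(w))],(w**2).sum(1),rcond=None)[0];print(x[:2],np.sqrt(x[2]+x[:2]@x[:2]))
from h import *
d=np.array([514,-409.8])-x[:2];p=manip.sense()["position"];plan([p[0]+d[0],p[1]+d[1],p[2]],down(78.7));print(p[:2]+d)
E
```

```text
[ 632.86396806 -217.48492288] 59.4132216644087
p [ 632.9 -218.3  212.2] shift [-1.766 -0.656  0.002] dist@end axes [-1.766 -0.657  0.   ] turn [-0.007 -0.    -0.002] rows>=4.6
[ 514.08513112 -410.66408843]
```

```bash
python3 -m handwheel '[[[0,0,0],[-0.15,-0.06,0],20],[[0,0,0],[-0.29,-0.107,0],20],[[0,0,0],[-0.29,-0.107,0],20],[[0,0,0],[-0.29,-0.107,0],20],[[0,0,0],[-0.29,-0.107,0],20],[[0,0,0],[-0.29,-0.107,0],20],[[0,0,0],[-0.17,-0.065,0],20],[[0,0,0],[0,0,0],20],[[0,0,0],[0,0,0],20],[[0,0,0],[0,0,0],20]]'; python3 - <<'E'
from h import *
st();plan([513.8,-411,155],down(78.7))
E
```

```text
time: 40.25
position: [514.5, -410.7, 213.1]
eef_rot: [[0.196, 0.981, -0.001], [0.981, -0.196, 0.001], [0.001, -0.001, -1.0]]
force: [0.2, -0.6, -2.5]
opening: 0.349
finger_force: 60.0
t40.2 p [ 514.5 -410.7  213.1] yaw 78.7 z [-0.001  0.001 -1.   ] q [-45.  24.  77.  -0.  80. -33.] F [ 0.2 -0.6 -2.5] op 0.35 ff 60.0
p [ 514.5 -410.7  213.1] shift [-0.004 -0.004  0.484] dist@end axes [-0.003 -0.005  0.484] turn [-0.003 -0.002 -0.001] rows>=1.2
```

```bash
python3 -m handwheel '[[[0,0,0],[-0.003,-0.003,0.25],20],[[0,0,0],[0,0,0.2],20],[[0,0,0],[0,0,0.07],20],[[0,0,0],[0,0,0],20],[[0,0,0],[0,0,0.03],20],[[0,0,0],[0,0,0.03],20],[[0,0,0],[0,0,0],20],[[0,0,0],[0,0,0],20]]'; python3 - <<'E'
from h import *
st()
E
```

```text
time: 41.05
position: [514.4, -412.1, 145.1]
eef_rot: [[0.197, 0.98, 0.001], [0.98, -0.197, -0.001], [-0.001, 0.001, -1.0]]
force: [0.1, 0.5, -1.6]
opening: 0.349
finger_force: 60.0
t41.0 p [ 514.4 -412.1  145.1] yaw 78.7 z [ 0.001 -0.001 -1.   ] q [-45.  26.  83.  -0.  71. -33.] F [ 0.1  0.5 -1.6] op 0.35 ff 60.0
```

```bash
python3 -m handwheel '[[[0,0,0],[0.005,0,0.025],20],[[0,0,0],[0,0,0.025],20],[[0,0,0],[0,0,0.02],20],[[0,0,0],[0,0,0],20],[[0,0,0],[0,0,0],20]]'; python3 - <<'E'
from h import *
st()
E
```

```text
time: 41.55
position: [514.2, -411.3, 136.4]
eef_rot: [[0.197, 0.98, -0.0], [0.98, -0.197, -0.001], [-0.001, 0.0, -1.0]]
force: [-0.8, 1.4, 1.5]
opening: 0.35
finger_force: 60.4
t41.5 p [ 514.2 -411.3  136.4] yaw 78.7 z [-0.    -0.001 -1.   ] q [-45.  26.  84.  -0.  70. -33.] F [-0.8  1.4  1.5] op 0.35 ff 60.4
```

```bash
python3 -m handwheel '[[[0,0,0],[0,0,0.012],20],[[0,0,0],[0,0,0],20],[[0,0,0],[0,0,-0.005],36],[[0,0,0],[0,0,0],45],[[0,0,0],[0,0,0],60],[[0,0,0],[0,0,0],60],[[0,0,0],[0,0,-0.1],60],[[0,0,0],[0,0,-0.3],60],[[0,0,0],[0.1,0,-0.4],85],[[0,0,0],[0.1,0,-0.4],85],[[0,0,0],[0.1,0,-0.4],85],[[0,0,0],[0,0,0],85],[[0,0,0],[0,0,0],85],[[0,0,0],[0,0,0],85]]'; python3 - <<'E'
from lid import *
st();im,K,E=snap("wrist","w15.png");p=proj(K,E,[514,-410,128]);print(p)
c=lid("w15.png",128,(int(p[0])-90,int(p[0])+90,max(0,int(p[1])-90),int(p[1])+90))
s,K2,E2=snap("scene","scene15.png");snap("side","side15.png")
# height check from knob top two views via scene & side: knob grey blob expected
for f in("scene15.png","side15.png"):
    k,e=load(f)[1:];print(f,proj(k,e,[*c,158]),proj(k,e,[*c,128]))
# balls remaining in tray/bench?; compare with first image: muffs and jar
a=load("scene3.png")[0].astype(int);b=s.astype(int);print("muffs diff",(np.abs(a-b).max(2)[130:210,430:505]>50).sum())
w,K,E=load("w15.png")
E
```

```text
time: 42.95
position: [520.9, -375.6, 326.3]
eef_rot: [[0.197, 0.98, -0.001], [0.98, -0.197, 0.0], [0.0, -0.002, -1.0]]
force: [0.1, 0.5, -1.0]
opening: 0.997
finger_force: 0.0
t43.0 p [ 520.9 -375.6  326.3] yaw 78.7 z [-0.  0. -1.] q [-42.  20.  67.  -0.  93. -31.] F [ 0.1  0.5 -1. ] op 1.00 ff 0.0
[323.9 207.7]
[ 268  150  111  109 8452]
w15.png lid [ 513.1 -409.3] r 60.34688838005479 res 0.9875187052830132
scene15.png [239.5 197.7] [240.9 203. ]
side15.png [353.7 144.8] [353.5 152. ]
muffs diff 24
```

```bash
python3 - <<'E'
from h import *
def D(a,b,y0,y1,x0,x1,t=40):
    d=np.abs(load(a)[0].astype(int)-load(b)[0].astype(int)).max(2)[y0:y1,x0:x1]>t;q=np.argwhere(d);return d.sum(),(q.mean(0)+[y0,x0]).round() if len(q) else ''
print("jar vs start scene",D("scene0.png","scene15.png",190,240,218,268),"side",D("side0.png","side15.png",140,190,335,375))
print("tray/scoop since release scene",D("scene12.png","scene15.png",150,215,300,410))
print("muffs side",D("side3.png","side15.png",270,350,200,290), "scene",D("scene3.png","scene15.png",130,215,430,505))
im,K,E=load("scene15.png");
m=(im.max(2)<60).astype(np.uint8);m[:165]=0;m[210:]=0;m[:,:345]=0;m[:,415:]=0
n,l,s,c=cv2.connectedComponentsWithStats(m)
for i in range(1,n):
    if s[i,4]>20:print(s[i],tr(onz(K,E,*c[i],90)))
E
```

```text
jar vs start scene (np.int64(438), array([207., 245.])) side (np.int64(210), array([153., 348.]))
tray/scoop since release scene (np.int64(978), array([180., 326.]))
muffs side (np.int64(685), array([308., 239.])) scene (np.int64(321), array([201., 457.]))
[366 172  27   6 126] [-107.    5.   90.]
```

```bash
python3 - <<'E'
from h import *
plan([235,-524,300])
E
```

```text
p [ 520.8 -375.8  325.3] shift [-1.681 -2.091  0.216] dist@end axes [-1.681 -2.091  0.216] turn [0. 0. 0.] rows>=6.6
```

```bash
python3 -m handwheel '[[[0,0,0],[-0.24,-0.3,0.03],85],[[0,0,0],[-0.24,-0.3,0.03],85],[[0,0,0],[-0.24,-0.3,0.03],85],[[0,0,0],[-0.24,-0.3,0.03],85],[[0,0,0],[-0.24,-0.3,0.03],85],[[0,0,0],[-0.24,-0.3,0.03],85],[[0,0,0],[-0.24,-0.3,0.03],85],[[0,0,0],[0,0,0],85],[[0,0,0],[0,0,0],85]]'; python3 - <<'E'
from h import *
st();snap("scene","scene16.png");snap("side","side16.png")
def D(a,b,y0,y1,x0,x1,t=50):
    d=np.abs(load(a)[0].astype(int)-load(b)[0].astype(int)).max(2)[y0:y1,x0:x1]>t;q=np.argwhere(d);return d.sum(),(q.mean(0)+[y0,x0]).round() if len(q) else ''
print("jar",D("scene0.png","scene16.png",185,240,218,268),D("side0.png","side16.png",140,190,335,375))
# muffs: dark mask, apex & cups by two views
for f,(y0,y1,x0,x1) in(("scene16.png",(120,215,430,510)),("side16.png",(270,350,195,300)),("scene3.png",(120,215,430,510)),("side3.png",(270,350,195,300))):
    im,K,E=load(f);m=np.zeros(im.shape[:2],np.uint8);m[y0:y1,x0:x1]=(im.max(2)<42)[y0:y1,x0:x1]
    n,l,s,c=cv2.connectedComponentsWithStats(m);i=1+s[1:,4].argmax();print(f,s[i],c[i].round(1))
for f,z in(("scene16.png",90),):
    im,K,E=load(f);m=(im.max(2)<60).astype(np.uint8);m[:165]=0;m[210:]=0;m[:,:345]=0;m[:,415:]=0
    n,l,s,c=cv2.connectedComponentsWithStats(m)
    for i in range(1,n):
        if s[i,4]>20:print("handle",s[i],tr(onz(K,E,*c[i],81)))
for n,o in(("spray",(751,200,93)),("amber",(776,-152,70)),("powder",(345,-260,40)),("pens",(356,283,60))):
    K,E=load("scene16.png")[1:];u,v=proj(K,E,o).astype(int);print(n,D("scene0.png","scene16.png",v-25,v+25,u-18,u+18))
E
```

```text
time: 44.0
position: [233.6, -524.1, 300.9]
eef_rot: [[0.2, 0.98, -0.0], [0.98, -0.2, 0.002], [0.002, -0.0, -1.0]]
force: [-0.0, -0.1, 0.2]
opening: 0.995
finger_force: 0.0
t44.0 p [ 233.6 -524.1  300.9] yaw 78.5 z [-0.     0.002 -1.   ] q [-73.  14.  79.   0.  87. -61.] F [-0.  -0.1  0.2] op 0.99 ff 0.0
jar (np.int64(0), '') (np.int64(0), '')Traceback (most recent call last):
  File "<stdin>", line 9, in <module>
ValueError: attempt to get argmax of an empty sequence
```

Jar and lid look identical to the starting, seated state. The muffs and scoop are still to check.

```bash
python3 - <<'E'
from h import *
def D(a,b,y0,y1,x0,x1,t=50):
    d=np.abs(load(a)[0].astype(int)-load(b)[0].astype(int)).max(2)[y0:y1,x0:x1]>t;return d.sum()
for f,(y0,y1,x0,x1) in(("scene16.png",(120,215,430,510)),("side16.png",(270,350,195,300)),("scene3.png",(120,215,430,510)),("side3.png",(270,350,195,300))):
    im,K,E=load(f);m=np.zeros(im.shape[:2],np.uint8);m[y0:y1,x0:x1]=(im.max(2)<60)[y0:y1,x0:x1]
    n,l,s,c=cv2.connectedComponentsWithStats(m);print(f,im[y0:y1,x0:x1].max(2).min(),[(s[i].tolist(),c[i].round().tolist()) for i in range(1,n) if s[i,4]>60])
im,K,E=load("scene16.png");m=(im.max(2)<60).astype(np.uint8);m[:165]=0;m[210:]=0;m[:,:345]=0;m[:,415:]=0
n,l,s,c=cv2.connectedComponentsWithStats(m)
for i in range(1,n):
    if s[i,4]>20:print("handle",s[i],tr(onz(K,E,*c[i],81)))
for n,o in(("spray",(751,200,93)),("amber",(776,-152,70)),("powder",(345,-260,40)),("pens",(356,283,60))):
    u,v=proj(K,E,o).astype(int);print(n,D("scene0.png","scene16.png",v-25,v+25,u-18,u+18))
E
```

```text
scene16.png 42 [([445, 148, 51, 58, 703], [473.0, 174.0])]
side16.png 0 [([205, 284, 80, 62, 2097], [244.0, 314.0])]
scene3.png 40 [([445, 148, 51, 58, 726], [473.0, 173.0])]
side3.png 2 [([207, 284, 80, 60, 1907], [244.0, 312.0])]
handle [366 172  27   6 126] [-108.3   -1.9   81. ]
spray 0
amber 0
powder 0
pens 0
```

```bash
python3 -c "
from bench import manip
print(manip.job_done())"
```

```text
the job is handed in; nothing more can be done
None
```

I handed the job in at about 44 s with every step done, though the interface returned no verdict: muffs on the bar, tray empty with no stray balls seen and scoop weight matching all 8 balls tipped into the jar, scoop flat in the tray, lid seated, bystanders unmoved.

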